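# Move three tool holders on by one station

## Task

Move the three milling tool holders on by one station: the drill chuck, now tightened, goes from the locking fixture to the setting stand with the dial gauge; the end mill holder, now measured, goes from the setting stand into the delivery tray's socket; and the blunt face mill goes from the tray into the locking fixture for new inserts. Slide the fixture's gate fully open to free the drill chuck, park a holder in the empty spare stand to make room, and slide the gate fully home again over the face mill's flange. Keep every holder upright, let each one sit fully down in its bore, and leave the spare stand empty.

Things in the scene. Friction and masses are not known exactly. Their poses are not given: they have to be found in the camera images.
- drill_chuck: Drill chuck, loose round steel tool holder, upright. Origin: on its axis in the flange's underside, z up. Below it a taper shank, 32 mm wide at the top, 19 mm at its end, 48 mm long; seated, the flange (52 mm wide, 16 mm high) rests on the seat, origin 60 mm above the bench. Neck 28 mm wide to z = 36 mm. Head: knurled sleeve 38 mm wide, z 36 to 64 mm, cone with jaws to 77 mm. Grasp at z = 50 mm. 0.6 kg.
- end_mill_holder: End mill holder, loose round steel tool holder, upright. Origin: on its axis in the flange's underside, z up. Below it a taper shank, 32 mm wide at the top, 19 mm at its end, 48 mm long; seated, the flange (52 mm wide, 16 mm high) rests on the seat, origin 60 mm above the bench. Neck 28 mm wide to z = 36 mm. Head: dark nut 35 mm wide, z 38 to 58 mm, thin cutter to 83 mm. Grasp at z = 50 mm. 0.5 kg.
- face_mill: Face mill, loose round steel tool holder, upright. Origin: on its axis in the flange's underside, z up. Below it a taper shank, 32 mm wide at the top, 19 mm at its end, 48 mm long; seated, the flange (52 mm wide, 16 mm high) rests on the seat, origin 60 mm above the bench. Neck 28 mm wide to z = 36 mm. Head: flat disc 50 mm wide, z 40 to 61 mm, 5 inserts round it. Grasp at z = 50 mm. 0.6 kg.
- locking_fixture: Locking fixture: steel block 88 mm square with a bore, on a grey base; on its -x side a grey guide block with the sliding gate (rails 92 mm above the bench, x -47 to -129 mm, y +-38 mm). Vertical bore 36 mm wide, its rim (the seat) 60 mm above the bench. Fixed. Origin: on the bore's axis at bench height, z up, +x from guide to block.
- gate (a joint): Flat forked steel gate of the locking fixture. 0 = fully home: its tines lie 2.5 mm above the flange of the holder in the bore, which then cannot be lifted out. 0.050 m = fully open, tines clear. Opens along the fixture's -x. Slides stiffly (about 1.5 N), stays where it is left.
- gate_knob (a point): Grasp point of the gate's upright black knob (20 mm wide, top 13 mm above, foot 23 mm below this point), 117 mm above the bench, on the fixture's -x side, 78 mm from the bore's axis when home, 128 mm when open. Take it from above, across the fixture's y axis. x axis: towards the bore.
- setting_stand: Setting stand: steel block 72 mm square with a bore, on a grey base; behind it (+x, from 45 mm off the axis) a column 148 mm high with a round dial gauge 70 mm wide. Vertical bore 36 mm wide, its rim (the seat) 60 mm above the bench. Fixed. Origin: on the bore's axis at bench height, z up, +x towards the gauge. Grasp holders here across the y axis.
- delivery_tray: Delivery tray: grey open plastic tray 150 x 142 mm, rim 28 mm high, a wire handle on each y side (52 mm high), in its middle a round black socket 69 mm wide. Vertical bore 36 mm wide, its rim (the seat) 60 mm above the bench. Fixed. Origin: on the bore's axis at bench height, z up.
- spare_stand: Spare stand: plain round white plastic socket 69 mm wide on a round foot 92 mm wide, empty at the start, for parking a holder. Vertical bore 36 mm wide, its rim (the seat) 60 mm above the bench. Fixed. Origin: on the bore's axis at bench height, z up.
Things that resemble listed ones, but are neither listed nor needed, are in the scene too. What is shaped like the drill_chuck but orange is not meant.

How it is judged:
By the outcome, as a careful person would: the job done as asked, in the order asked, and still so for the second after the job is handed in, with the robot touching nothing.
It also fails if it takes over 141 s, if anything falls off the work surface, if the arm or the gripper's body presses on something with over 40 N, if the wrist force passes 120 N, or if a joint passes its speed limit or range.

## Robot

A 7-joint arm with a two-finger parallel gripper is mounted at the origin on a cart in front of the work surface, level with it; the furniture and walls round the work are solid. World frame = base frame: x ahead of the robot, y to its left, z up, the work surface at z = 0. Lengths are in m, angles in rad, forces in N, time in s.
With the tool pointing down it reaches from about 0.35 to 0.9 m from the base axis. Payload 8.1 kg.
Tool frame: the origin (TCP) lies between the finger pads; the fingertips stand 14 mm ahead of it and the grasp point (between the pads) lies 5 mm behind it; z points along the fingers, y is the line along which they close (so a half turn about z gives the same grasp; the last joint's range is limited). The gripper opens to 92 mm and grips with 3 to 60 N. Pads are 19 mm wide; open, the fingers measure 130 mm over their backs; the gripper's body (75 mm by 190 mm) begins 47 mm behind the grasp point.
Start: joints at [-1.23, 0.434, 0.025, 1.573, -0.012, 1.134, -0.075], TCP at [0.268, 0.564, 0.204] pointing down, gripper open.
Joint ranges: [-2.62, 2.62], [-0.44, 2.09], [-1.27, 1.32], [0.08, 2.57], [-1.32, 4.46], [0.12, 2], [-2.74, 2.74]. Speed limits (rad/s): [2.22, 2.22, 3.01, 3.01, 3.14, 3.14, 3.14].

## Interface

Orientations are given as a unit quaternion [x, y, z, w].
In Python, from station import env gives the robot as it stands.
- The arm moves only by the tool arm_command, never from a script. Its argument "deltas" is a list of rows, each a list of 3 entries, a list of its own where there are three numbers: the turn, a rotation vector about the tool's x, y, z in rad, then the shift along the tool's x, y, z in mm, then the opening, from -1 (shut) to 1 (fully open). In form: [[[rx, ry, rz], [dx, dy, dz], hand], ...]. A call has exactly 5 rows; each row shifts and turns the commanded pose from where the row before left it, along the tool's axes as they then stand; what a row does not reach is not made up. A row lasts 1/8 s, in which the tool goes at most 62.5 mm and 10.7 degrees, less where a joint would pass 70% of its speed; a pose out of reach is approached as far as the arm can. A call is refused whole if a number of a shift passes 62.5 or a number of a turn 0.188, either way. A call with a gripper value outside its range is refused whole. The fingers move at their own pace and stop on an object; "grip_force" is the grip in N (left out, the last holds). Time passes only in rows, so rows that do not move let the fingers close, or fill a call up. It gives the time, the measured TCP pose, the force and the opening at its end, in the units of the state.
- env.state(): the state, without advancing time (a new reading comes with each control period).
- env.snapshot(name): name is "side" or "top" or "wrist"; returns a dict with "color" (384x512x3 uint8, red, green, blue), "depth" (384x512 float32, m along the optical axis (not along the pixel's ray), 0 where there is no reading), "fx", "fy", "cx", "cy" (pixels), "k1" (the pictures are not rectified: a ray, as slopes to the right and down, at radius r is drawn at 1 + k1 r^2 times it, then the intrinsics apply), "R" (3x3) and "t" (3): a world point X has camera coordinates R X + t; the wrist camera has in their place "tool_from_camera" (4x4, takes a point from camera to tool coordinates, whose origin is the TCP and whose axes are the flange's). Camera axes: x right, y down, z forward; pixel columns grow to the right and rows downward; lengths in m; the calibration is good to about 2 mm. A picture is of the moment at which its call begins: read the wrist's pose just before it.
- env.job_done(): hands the job in, once; it reports no verdict.
The state is a dict: "time_s": time; "q": joint angles; "joint_vel": joint speeds; "joint_torque": joint torques, N m; "ee_pos": TCP position; "tool_rot": TCP orientation; "ft_force": force on the tool from outside, world axes, zero at the start; "torque": the same for the moment, N m; "opening": finger opening in m.
Only numpy, scipy, OpenCV 4.12 (cv2) and the standard library are available. Lean on these libraries where they do the work, as an engineer would, in place of code of your own. Each camera call takes 0.05 s, during which the arm holds its last target. There are 200 camera calls.

## Working session

There is one attempt and no reset: what is moved stays moved. The work goes in short steps, Python scripts to look and compute and a tool call to move; the robot and the scene stay as the last step left them, time stands still between calls to the robot, and variables do not carry over. Pictures are saved under pics/ and viewed, on a budget of 14 in all, crops included, one or two more only if the job needs it, and the job is handed in when it is done.

Besides the shell and the picture viewer there is one more tool, called after ">>>" as name(argument=value, ...), one argument or row to a line, values as JSON. arm_command: Moves the arm, as the interface text tells. Its arguments: {"type":"object","properties":{"deltas":{"type":"array"},"grip_force":{"type":"number"}},"required":["deltas"]}

```bash
ls; mkdir -p pics; cat > h.py <<'E'
import numpy as np, cv2
from station import env
from scipy.spatial.transform import Rotation as Ro
def snap(n,f):
    st=env.state(); s=env.snapshot(n); s['st']=st
    np.save('pics/'+f+'.npy',s,allow_pickle=True)
    cv2.imwrite('pics/'+f+'.png',s['color'][...,::-1]); return s
def load(f): return np.load('pics/'+f+'.npy',allow_pickle=True).item()
def cam(s):
    if 'R' in s: return np.array(s['R']),np.array(s['t'])
    T=np.eye(4);T[:3,:3]=Ro.from_quat(s['st']['tool_rot']).as_matrix();T[:3,3]=s['st']['ee_pos']
    M=np.linalg.inv(T@np.array(s['tool_from_camera']));return M[:3,:3],M[:3,3]
def ray(s,u,v):
    x=np.array([(u-s['cx'])/s['fx'],(v-s['cy'])/s['fy']]);y=x.copy()
    for _ in range(20): y=x/(1+s['k1']*(y@y))
    return np.array([y[0],y[1],1.])
def onz(s,u,v,z):
    R,t=cam(s);c=-R.T@t;d=R.T@ray(s,u,v);return c+d*(z-c[2])/d[2]
def cloud(s):
    h,w=s['depth'].shape;u,v=np.meshgrid(np.arange(w),np.arange(h))
    x=np.stack([(u-s['cx'])/s['fx'],(v-s['cy'])/s['fy']],-1);y=x.copy()
    for _ in range(20): y=x/(1+s['k1']*(y**2).sum(-1,keepdims=True))
    P=np.concatenate([y,np.ones((h,w,1))],-1)*s['depth'][...,None]
    R,t=cam(s);P=(P-t)@R;P[s['depth']==0]=np.nan;return P
def proj(s,X):
    R,t=cam(s);p=R@np.array(X)+t;y=p[:2]/p[2];y=y*(1+s['k1']*(y@y));return y[0]*s['fx']+s['cx'],y[1]*s['fy']+s['cy']
E
python3 - <<'E'
from h import *
a=snap('top','top0');b=snap('side','side0');c=snap('wrist','w0')
print(env.state())
im=np.hstack([a['color'],b['color']])[...,::-1]
cv2.imwrite('pics/both.png',cv2.resize(a['color'][...,::-1],(800,600),interpolation=cv2.INTER_CUBIC))
for s in (a,b): R,t=cam(s);print(-R.T@t, R[2])
E
```

```text
pics
{'time_s': 0.15, 'q': array([-1.22958686,  0.43508015,  0.02496292,  1.57387554, -0.01158636,
        1.13400321, -0.07508357]), 'joint_vel': array([ 8.82466518e-04, -2.68719152e-03,  6.75849241e-04, -2.65820639e-03,
       -7.71150818e-04,  8.83117370e-05, -1.85315722e-05]), 'joint_torque': array([ 1.96550587e-03, -6.68261290e+01,  9.85813849e-01, -3.14690852e+01,
       -6.04937528e-02,  3.95250844e-02,  8.08969548e-05]), 'ee_pos': array([0.26822954, 0.56405668, 0.2030193 ]), 'tool_rot': array([ 2.20105645e-01,  9.75475849e-01, -6.06100638e-04, -7.54748775e-05]), 'ft_force': array([-0.10649377,  0.03823013, -0.16534436]), 'torque': array([0.02590251, 0.00830816, 0.00053602]), 'opening': 0.09199133030288567}
[ 0.45300119 -0.03529178  1.07863232] [ 0.06633196  0.02435217 -0.9975004 ]
[ 0.58577335 -1.03850642  0.5164019 ] [-0.06239713  0.91980079 -0.38739271]
```

View pics/both.png

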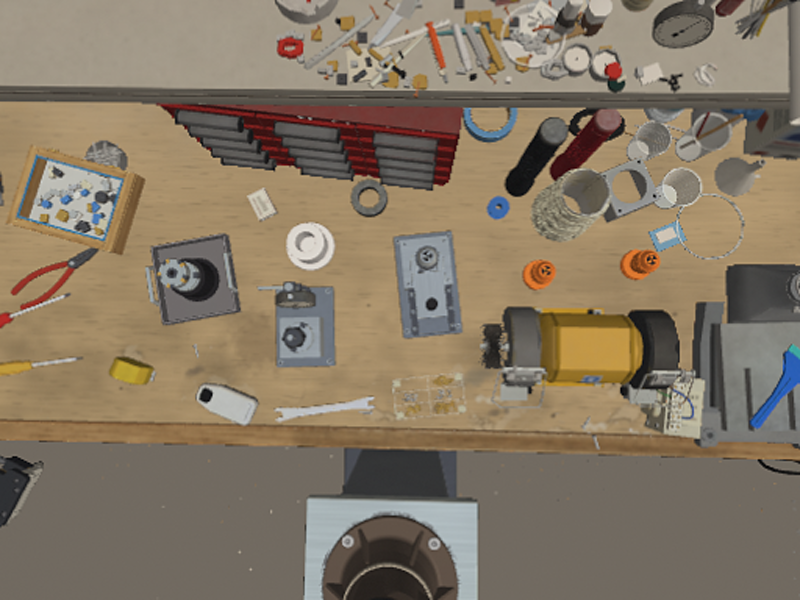

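View pics/side0.png

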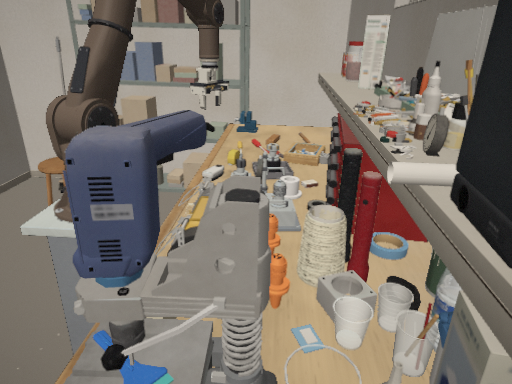

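Top view (800-scale): tray with face mill (195,278), spare stand (310,245), setting stand with end mill (297,337), gauge (295,295), and the fixture with the drill chuck (428,258) and knob (432,303). The side view is mostly blocked. Next I'll take an enlarged crop and the depth.

```bash
python3 - <<'E'
from h import *
s=load('top0');c=s['color'][135:245,90:300,::-1]
cv2.imwrite('pics/crop0.png',cv2.resize(c,None,fx=3.8,fy=3.8,interpolation=cv2.INTER_CUBIC))
P=cloud(s)
k=.64
for n,(u,v),r in [('tray',(195,278),40),('spare',(310,245),26),('stand',(297,337),40),('fix',(428,258),40)]:
    u*=k;v*=k;r*=k
    Q=P[int(v-r):int(v+r),int(u-r):int(u+r)].reshape(-1,3);Q=Q[np.isfinite(Q[:,2])]
    print(n,onz(s,u,v,.06).round(3))
    h,e=np.histogram(Q[:,2],bins=np.arange(-.01,.2,.01));print(h)
    for lo,hi in [(.055,.066),(.072,.082),(.087,.097),(.115,.130),(.13,.15)]:
        m=Q[(Q[:,2]>lo)&(Q[:,2]<hi)]
        if len(m)>5: print(lo,len(m),m.mean(0).round(4),((m.min(0)+m.max(0))/2).round(4),(m.max(0)-m.min(0)).round(4))
E
```

```text
tray [0.55  0.362 0.06 ]
[ 105 1333  168  233   64   56  136   92   93    1    0   19   71  226
    0    0    0    0    0    0]
0.055 158 [0.55   0.3636 0.0599] [0.5548 0.3523 0.0604] [0.0674 0.1001 0.0109]
0.072 88 [0.55   0.3648 0.0763] [0.5538 0.3704 0.0763] [0.0506 0.0371 0.0078]
0.115 284 [0.553  0.3778 0.1215] [0.5528 0.3794 0.1222] [0.0462 0.0503 0.0142]
spare [0.614 0.155 0.06 ]
[179 316 198  26  31  26 169 175   0   0   0   0   0   0   0   0   0   0
   0   0]
0.055 327 [0.6212 0.1651 0.0601] [0.6208 0.1657 0.0603] [0.0663 0.0668 0.0099]
stand [0.447 0.173 0.06 ]
[432 620 653  21   6  21 168 230 131  19  27  26  73 141   9  12   0   0
   0   0]
0.055 383 [0.4497 0.1665 0.0605] [0.4574 0.1687 0.0605] [0.0906 0.0728 0.0105]
0.072 136 [0.4547 0.1617 0.0766] [0.4632 0.1721 0.077 ] [0.0834 0.0577 0.0097]
0.087 22 [0.5069 0.164  0.0929] [0.5102 0.1721 0.0926] [0.0148 0.0683 0.0085]
0.115 189 [0.469  0.1693 0.122 ] [0.4733 0.1717 0.1223] [0.0854 0.0533 0.0143]
0.13 21 [0.4604 0.169  0.1406] [0.4791 0.1697 0.1399] [0.0704 0.0101 0.0186]
fix [ 0.594 -0.06   0.06 ]
[432 684 310   2   1   0 198 278  43 432  38   6   7  76  87   0   0   0
   0   0]
0.055 475 [ 0.5984 -0.0526  0.0604] [ 0.5874 -0.0559  0.0608] [0.0951 0.0943 0.0103]
0.072 48 [ 0.5775 -0.056   0.0767] [ 0.575  -0.0598  0.0769] [0.0788 0.0558 0.0098]
0.087 160 [ 0.546  -0.0611  0.0889] [ 0.5614 -0.0618  0.0906] [0.0756 0.0739 0.0071]
0.115 81 [ 0.5855 -0.0547  0.1258] [ 0.5886 -0.0546  0.1226] [0.0379 0.0346 0.0148]
0.13 87 [ 0.5878 -0.0547  0.1349] [ 0.587  -0.0556  0.1349] [0.0262 0.0262 0.0098]
```

View pics/crop0.png

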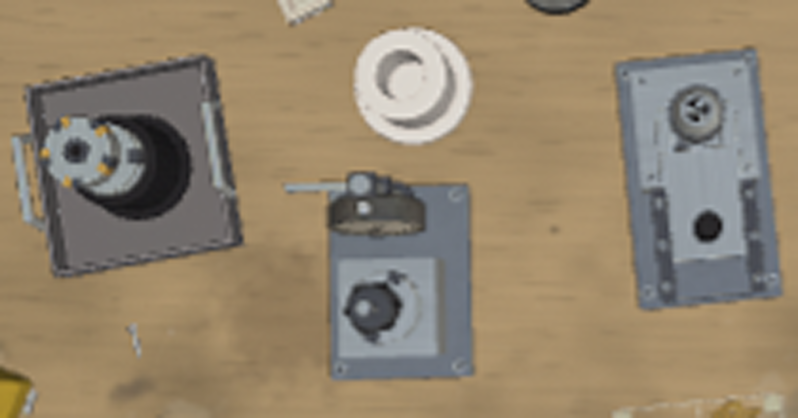

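```bash
python3 - <<'E'
from h import *
s=load('top0');P=cloud(s).reshape(-1,3);P=P[np.isfinite(P[:,2])]
def sel(c,r,lo,hi): return P[(np.abs(P[:,0]-c[0])<r)&(np.abs(P[:,1]-c[1])<r)&(P[:,2]>lo)&(P[:,2]<hi)]
def mar(n,Q):
    (c,wh,a)=cv2.minAreaRect((Q[:,:2]*1000).astype(np.float32));print(n,len(Q),np.round(c,1),np.round(wh,1),round(a,1),'z',Q[:,2].mean().round(4))
for n,c in [('stand',(.45,.167)),('fix',(.56,-.055))]:
    Q=sel(c,.1,-.02,.08);h,e=np.histogram(Q[:,2],bins=np.arange(-.02,.08,.004));print(n,h)
    mar(n+' block',sel(c if n=='stand' else (.59,-.055),.05,.057,.064))
    for z in (.008,.012,.016):mar(n+' base',sel(c,.11,z-.002,z+.004))
mar('nut',sel((.455,.167),.03,.1,.121)); mar('cut',sel((.455,.167),.03,.122,.15))
mar('rails',sel((.52,-.06),.05,.086,.096));mar('knob',sel((.52,-.06),.03,.115,.14))
mar('drill',sel((.588,-.055),.04,.115,.14));mar('drillsl',sel((.588,-.055),.04,.105,.128))
mar('face',sel((.553,.379),.045,.115,.13));mar('tray',sel((.553,.375),.1,.022,.034));mar('handle',sel((.553,.375),.11,.042,.053));mar('spare',sel((.62,.166),.04,.055,.066))
mar('sparefoot',sel((.62,.166),.06,.006,.03))
k=lambda u,v,z:onz(s,90+u/3.8,135+v/3.8,z).round(4)
print('knob',k(707,225,.13),'chuck',k(700,104,.137),'face',k(76,150,.121),'nut',k(372,304,.118))
print('spare rim',k(409,80,.06))
# fixture base corners
for c in [(616,62),(757,48),(640,308),(780,295)]:print(k(*c,.012))
for c in [(329,190),(467,183),(333,378),(472,377)]:print(k(*c,.012))
E
```

```text
stand [   0    0    0   35 1088 1357   99  399  415   41   17   11    6    2
    2   16    6    1    5  163  206   20    8   55]
stand block 355 [447.9 168.9] [70.5 71.4] 1.7 z 0.0604
stand base 421 [469.  160.5] [159.  202.1] 12.0 z 0.0104
stand base 701 [468.1 170.3] [149.2 109.6] 3.0 z 0.0126
stand base 179 [469.7 169.8] [147.1 103.3] 1.8 z 0.0153
fix [   0    0    0   20  863 1110   81  264  334   30    1    0    3    0
    0    0    0    0    2  196  262   16    1   62]
fix block 444 [588.2 -54.9] [88.1 88. ] 7.0 z 0.0604
fix base 301 [559.4 -33.4] [214.  161.9] 6.7 z 0.0103
fix base 549 [552.5 -59. ] [194.4 111.4] 6.8 z 0.0127
fix base 130 [552.  -58.8] [193.1 109.3] 6.6 z 0.0153
nut 69 [448.2 168.4] [35.6 33.6] 45.5 z 0.1168
cut 70 [446.5 172. ] [31.5 29.1] 1.6 z 0.1281
rails 487 [519.4 -64.6] [98.7 78.8] 1.1 z 0.0886
knob 46 [509.3 -64.4] [16.7 18.5] 47.4 z 0.1285
drill 168 [588.5 -54.6] [37.9 34.4] 0.8 z 0.1305
drillsl 62 [588.1 -54.6] [38.8 34.4] 1.0 z 0.1236
face 284 [552.8 379.5] [46.  50.3] 1.0 z 0.1215
tray 355 [554.2 377.5] [150.  148.9] 11.7 z 0.0274
handle 144 [552.7 378.9] [ 70.4 153.8] 11.5 z 0.0494
spare 327 [620.9 165.7] [66.2 66.2] 2.9 z 0.0601
sparefoot 349 [621.2 163.7] [87.3 90.7] 74.5 z 0.0118
knob [ 0.5079 -0.0651  0.13  ] chuck [ 0.5906 -0.0587  0.137 ] face [0.553  0.3782 0.121 ] nut [0.4492 0.1669 0.118 ]
spare rim [0.6163 0.1568 0.06  ]
[0.6408 0.0042 0.012 ]
[ 0.6535 -0.1054  0.012 ]
[ 0.4498 -0.0182  0.012 ]
[ 0.4619 -0.1257  0.012 ]
[0.5366 0.2256 0.012 ]
[0.544  0.1181 0.012 ]
[0.3912 0.2175 0.012 ]
[0.3942 0.1101 0.012 ]
```

```bash
cat > p.py <<'E'
from h import *
import sys, math
def plan(*wps):
    """wps: (x,y,z mm, yaw deg of tool y axis or None); from the measured pose"""
    st=env.state();R=Ro.from_quat(st['tool_rot']).as_matrix();p=np.array(st['ee_pos'])*1000
    y=math.degrees(math.atan2(R[1,1],R[0,1]));tilt=np.cross([0,0,-1],R[:,2])
    print('t',round(st['time_s'],2),'p',p.round(1),'yaw',round(y,2),'tilt',tilt.round(4),'open',round(st['opening']*1000,1),'F',np.round(st['ft_force'],1))
    for x,yy,z,w in wps:
        if w is not None:
            d=(w-y+90)%180-90
            if abs(d)>.2: print('  turn rz',round(-math.radians(d),3))
            y+=d
        a=math.radians(y);ty=np.array([math.cos(a),math.sin(a),0]);tz=np.array([0,0,-1]);tx=np.cross(ty,tz)
        d=np.array([x,yy,z])-p;D=[d@tx,d@ty,d@tz];n=max(1,math.ceil(max(map(abs,D))/50))
        print('  shift',np.round(D,1),'=',n,'x',np.round(np.array(D)/n,1));p=np.array([x,yy,z])
E
python3 -c "
from p import *
plan((268,564,240,96.8),(511,-64,240,None),(511,-64,180,None),(511,-64,112,None))"
```

```text
t 0.15 p [268.2 564.1 203. ] yaw 64.57 tilt [-0.0011  0.0004  0.    ] open 92.0 F [-0.1  0.  -0.2]
  turn rz -0.563
  shift [  0.2  -0.  -37. ] = 1 x [  0.2  -0.  -37. ]
  shift [-166.9 -652.4    0. ] = 14 x [-11.9 -46.6   0. ]
  shift [ 0.  0. 60.] = 2 x [ 0.  0. 30.]
  shift [ 0.  0. 68.] = 2 x [ 0.  0. 34.]
```

>>> arm_command(
  deltas=[
    [[0,0,-0.18],[0,0,-12],1],
    [[0,0,-0.18],[0,0,-12],1],
    [[0,0,-0.18],[0,0,-13],1],
    [[0,0,-0.023],[0,0,0],1],
    [[0,0,0],[-11.9,-46.6,0],1],
  ],
)

```text
time_s: 0.78
ee_pos: [0.2835, 0.5214, 0.2394]
tool_rot: [-0.06, 0.998, 0.0, -0.001]
ft_force: [1.5, -0.5, 0.7]
opening: 0.0917
```

>>> arm_command(
  deltas=[
    [[0,0,0],[-11.9,-46.6,0],1],
    [[0,0,0],[-11.9,-46.6,0],1],
    [[0,0,0],[-11.9,-46.6,0],1],
    [[0,0,0],[-11.9,-46.6,0],1],
    [[0,0,0],[-11.9,-46.6,0],1],
  ],
)

```text
time_s: 1.4
ee_pos: [0.3726, 0.2935, 0.24]
tool_rot: [-0.057, 0.998, -0.0, -0.0]
ft_force: [0.5, -0.2, -0.3]
opening: 0.0918
```

>>> arm_command(
  deltas=[
    [[0,0,0],[-11.9,-46.6,0],1],
    [[0,0,0],[-11.9,-46.6,0],1],
    [[0,0,0],[-11.9,-46.6,0],1],
    [[0,0,0],[-11.9,-46.6,0],1],
    [[0,0,0],[-11.9,-46.6,0],1],
  ],
)

```text
time_s: 2.02
ee_pos: [0.4593, 0.0695, 0.2401]
tool_rot: [-0.058, 0.998, 0.0, -0.0]
ft_force: [1.3, 0.8, 0.0]
opening: 0.0916
```

>>> arm_command(
  deltas=[
    [[0,0,0],[-11.9,-46.6,0],1],
    [[0,0,0],[-11.9,-46.6,0],1],
    [[0,0,0],[-11.9,-46.6,0],1],
    [[0,0,0],[0,0,0],1],
    [[0,0,0],[0,0,0],1],
  ],
)

```text
time_s: 2.65
ee_pos: [0.5108, -0.0629, 0.2399]
tool_rot: [-0.058, 0.998, 0.0, -0.001]
ft_force: [0.4, 0.4, -0.2]
opening: 0.0919
```

```bash
python3 -c "
from p import *
s=snap('wrist','w1')
plan((511,-64,180,96.8),(511,-64,112,None))
print(proj(s,(.5108,-.064,.13)),proj(s,(.588,-.055,.137)),proj(s,(.588,-.055,.06)))
P=cloud(s).reshape(-1,3);P=P[np.isfinite(P[:,2])]
for n,c,r,lo,hi in [('knob',(.51,-.064),.03,.115,.14),('drill',(.588,-.055),.04,.115,.14)]:
    Q=P[(np.abs(P[:,0]-c[0])<r)&(np.abs(P[:,1]-c[1])<r)&(P[:,2]>lo)&(P[:,2]<hi)]
    if len(Q)>5:print(n,len(Q),cv2.minAreaRect((Q[:,:2]*1000).astype(np.float32)))
"
```

```text
t 2.7 p [510.8 -62.3 240.1] yaw 96.8 tilt [0.0007 0.001  0.    ] open 91.7 F [-0.1 -0.2  0.1]
  shift [ 0.  -1.7 60.1] = 2 x [ 0.  -0.8 30.1]
  shift [ 0.  0. 68.] = 2 x [ 0.  0. 34.]
(np.float64(251.33730828357946), np.float64(180.6531703459129)) (np.float64(251.38492687402228), np.float64(261.08501057378885)) (np.float64(251.6862818598222), np.float64(228.35552138661492))
knob 387 ((506.77081298828125, -64.9545669555664), (19.111032485961914, 18.897071838378906), 76.8774185180664)
drill 1176 ((585.0087280273438, -55.7200813293457), (37.639434814453125, 38.24923324584961), 60.47788619995117)
```

View pics/w1.png

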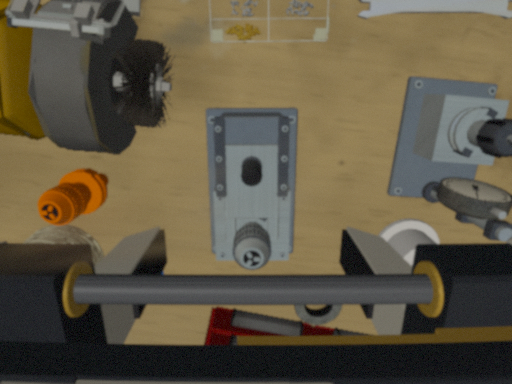

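Wrist view: knob at about (251,172), chuck jaws at (251,258), both centred between the open fingers. The wrist and top cameras differ by about 3 mm in x, so I'll use a value between them.

>>> arm_command(
  deltas=[
    [[0,0,0],[1,-2,30],1],
    [[0,0,0],[1,0,30],1],
    [[0,0,0],[0,0,34],1],
    [[0,0,0],[0,0,34],1],
    [[0,0,0],[0,0,0],1],
  ],
  grip_force=25,
)

```text
time_s: 3.32
ee_pos: [0.5074, -0.0642, 0.1108]
tool_rot: [-0.06, 0.998, 0.0, -0.002]
ft_force: [-0.1, -0.3, 1.9]
opening: 0.0918
```

>>> arm_command(
  deltas=[
    [[0,0,0],[0,0,0],-1],
    [[0,0,0],[0,0,0],-1],
    [[0,0,0],[0,0,0],-1],
    [[0,0,0],[0,0,0],-1],
    [[0,0,0],[0,0,0],-1],
  ],
)

```text
time_s: 3.95
ee_pos: [0.5097, -0.0658, 0.1128]
tool_rot: [-0.059, 0.998, 0.0, 0.0]
ft_force: [0.6, -0.1, -0.4]
opening: 0.0462
```

```bash
python3 -c "
from p import *
plan((460,-70,112,96.8))
print(env.state()['torque'])"
```

```text
t 3.95 p [509.7 -65.8 112.8] yaw 96.82 tilt [ 0.0001 -0.0004  0.    ] open 46.2 F [ 0.6 -0.1 -0.4]
  shift [49.8  1.7  0.8] = 1 x [49.8  1.7  0.8]
[ 0.04020534  0.0327706  -0.02735952]
```

>>> arm_command(
  deltas=[
    [[0,0,0],[0,0,0],-1],
    [[0,0,0],[0,0,0],-1],
    [[0,0,0],[0,0,0],-1],
    [[0,0,0],[0,0,0],-1],
    [[0,0,0],[0,0,0],-1],
  ],
)

```text
time_s: 4.58
ee_pos: [0.5096, -0.0657, 0.1126]
tool_rot: [-0.06, 0.998, 0.0, 0.0]
ft_force: [0.5, 0.8, 0.3]
opening: 0.001
```

>>> arm_command(
  deltas=[
    [[0,0,0],[10,0,0],-1],
    [[0,0,0],[10,0,0],-1],
    [[0,0,0],[10,0,0],-1],
    [[0,0,0],[10,0,0],-1],
    [[0,0,0],[8,0,0],-1],
  ],
)

```text
time_s: 5.2
ee_pos: [0.4611, -0.0715, 0.1127]
tool_rot: [-0.059, 0.998, 0.0, -0.0]
ft_force: [0.7, -0.2, -0.0]
opening: 0.0006
```

>>> arm_command(
  deltas=[
    [[0,0,0],[1,0,0],-1],
    [[0,0,0],[1,0,0],-1],
    [[0,0,0],[1,0,0],-1],
    [[0,0,0],[0,0,0],-1],
    [[0,0,0],[0,0,0],-1],
  ],
)

```text
time_s: 5.82
ee_pos: [0.459, -0.0718, 0.1126]
tool_rot: [-0.06, 0.998, -0.0, -0.0]
ft_force: [-0.1, 0.8, 0.6]
opening: 0.0006
```

The fingers shut on nothing, so I need to look.

```bash
python3 -c "
from p import *
s=snap('wrist','w2');t=snap('top','top1')
P=cloud(t).reshape(-1,3);P=P[np.isfinite(P[:,2])]
c=t['color'][150:240,200:300,::-1]
a=cv2.resize(c,(400,360),interpolation=cv2.INTER_CUBIC);b=cv2.resize(s['color'][...,::-1],(400,300))
cv2.imwrite('pics/v2.png',np.hstack([a,cv2.copyMakeBorder(b,0,60,0,0,0)]))
"
```

```text
(no output)
```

View pics/v2.png

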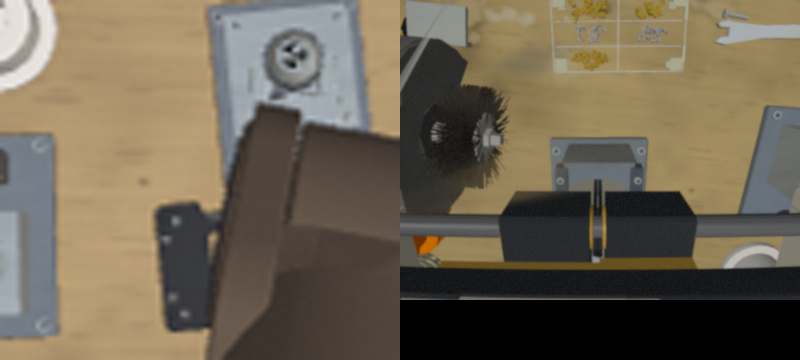

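Left crop: chuck still in the fixture, with the knob hidden by the wrist. Right: fingers shut with no knob between them. I'll lift and check where the knob is.

>>> arm_command(
  deltas=[
    [[0,0,0],[0,0,-30],-1],
    [[0,0,0],[0,0,-30],1],
    [[0,0,0],[0,0,-40],1],
    [[0,0,0],[0,0,-10],1],
    [[0,0,0],[0,0,0],1],
  ],
)

```text
time_s: 6.55
ee_pos: [0.4592, -0.0718, 0.2227]
tool_rot: [-0.06, 0.998, 0.0, 0.001]
ft_force: [0.3, -0.3, -0.4]
opening: 0.036
```

```bash
python3 -c "
from p import *
plan((509,-64.5,230,96.8))
s=snap('wrist','w3')
T=np.linalg.inv(np.array(s['tool_from_camera']));print(np.array(s['tool_from_camera']).round(4))
for z in (-.005,.014,.1): 
  p=T@[0,0,z,1];print(z,p[0]/p[2]*s['fx']+s['cx'],p[1]/p[2]*s['fy']+s['cy'],p[2])
w=load('w1');p=proj(w,(.5108,-.064,.13));print(p)
P=cloud(s).reshape(-1,3);P=P[np.isfinite(P[:,2])]
for n,c,r,lo,hi in [('knob',(.5,-.067),.05,.118,.14),('drill',(.588,-.055),.04,.115,.14)]:
    Q=P[(np.abs(P[:,0]-c[0])<r)&(np.abs(P[:,1]-c[1])<r)&(P[:,2]>lo)&(P[:,2]<hi)]
    if len(Q)>5:print(n,len(Q),cv2.minAreaRect((Q[:,:2]*1000).astype(np.float32)))
"
```

```text
t 6.55 p [459.2 -71.8 222.7] yaw 96.83 tilt [ 0.0002 -0.001   0.    ] open 36.0 F [ 0.3 -0.3 -0.4]
  shift [-50.3   1.3  -7.3] = 2 x [-25.2   0.7  -3.6]
[[-5.000e-04 -9.556e-01 -2.946e-01  8.160e-02]
 [ 1.000e+00 -1.000e-04 -1.300e-03  5.000e-04]
 [ 1.200e-03 -2.946e-01  9.556e-01 -1.802e-01]
 [ 0.000e+00  0.000e+00  0.000e+00  1.000e+00]]
-0.005 252.29314791734694 234.82753480075968 0.19149311476424344
0.014 252.373036582077 221.96177428849813 0.20965008192532708
0.1 252.61030881507804 183.74999873415402 0.2918342490754951
(np.float64(251.33730828357946), np.float64(180.6531703459129))
knob 389 ((506.2183532714844, -65.29618835449219), (18.318645477294922, 19.480897903442383), 10.26687240600586)
drill 606 ((588.2255859375, -54.99541473388672), (27.515901565551758, 38.44825744628906), 11.653989791870117)
```

View pics/w3.png

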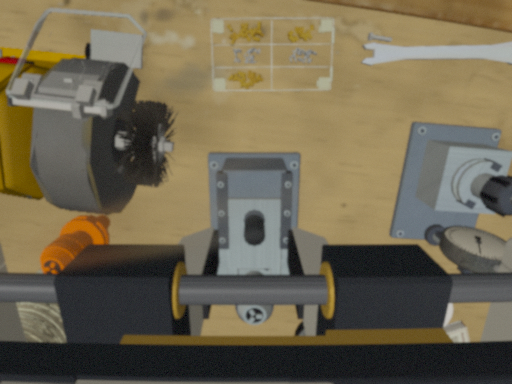

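The gate has not moved: the knob is still at (254,225). I'll check where the fingers really are in the tool frame.

```bash
python3 -c "
from p import *
for f in ('w1','w2','w3'):
    s=load(f);P=cloud(s);T=np.eye(4);T[:3,:3]=Ro.from_quat(s['st']['tool_rot']).as_matrix();T[:3,3]=s['st']['ee_pos']
    Q=(P-T[:3,3])@T[:3,:3]*1000
    print(f,s['st']['opening'],s['fx'],s['k1'])
    m=(Q[...,2]>-60)&(Q[...,2]<25)&(np.abs(Q[...,1])<80)&(np.abs(Q[...,0])<50);q=Q[m]
    for lo in range(-60,25,10):
        a=q[(q[:,2]>=lo)&(q[:,2]<lo+10)]
        if len(a)>3:
            for sg in (-1,1):
                b=a[a[:,1]*sg>0]
                if len(b)>3: print(lo,len(b),'x',b[:,0].min().round(1),b[:,0].max().round(1),'y',b[:,1].min().round(1),b[:,1].max().round(1))
"
```

```text
w1 0.0919067388756482 333.2420834758081 -0.044175426093605925
-60 612 x 2.3 13.6 y -63.6 -45.1
-60 604 x -7.5 13.6 y 45.8 64.5
-50 592 x -3.6 13.5 y -63.1 -45.1
-50 587 x -3.4 13.6 y 46.0 63.9
-40 508 x -8.0 13.7 y -61.9 -45.0
-40 507 x -8.0 13.5 y 45.8 62.4
-30 259 x -8.1 13.6 y -56.6 -44.9
-30 262 x -7.8 13.4 y 45.8 57.5
w2 0.0006199317410163286 333.2420834758081 -0.044175426093605925
-60 90 x 4.0 13.5 y -3.5 -0.0
-60 114 x 3.3 13.4 y 0.0 3.9
-50 152 x 8.5 13.7 y -16.6 -0.0
-50 157 x 10.8 13.8 y 0.0 17.1
-40 293 x 10.8 13.6 y -16.9 -0.0
-40 298 x 10.9 13.6 y 0.4 17.2
-30 192 x 10.9 50.0 y -80.0 -0.1
-30 99 x 10.9 13.4 y 0.4 11.3
-20 80 x -50.0 49.6 y -80.0 -0.2
-20 20 x -49.9 -39.9 y 0.4 3.3
0 287 x 25.5 49.9 y -80.0 -71.6
10 68 x 25.8 49.8 y -80.0 -71.7
20 475 x -19.9 49.9 y -80.0 -25.2
20 451 x -20.0 1.6 y 27.6 38.7
w3 0.03600477394007905 333.2420834758081 -0.044175426093605925
-60 339 x 3.1 13.6 y -29.1 -17.6
-60 355 x -7.7 13.7 y 18.1 29.5
-50 388 x -2.1 13.7 y -34.0 -17.6
-50 388 x -1.7 13.5 y 18.1 35.0
-40 375 x -7.0 13.8 y -34.1 -17.6
-40 386 x -7.2 13.6 y 18.0 34.7
-30 154 x -6.9 13.4 y -28.8 -17.6
-30 161 x -7.3 13.5 y 17.9 30.6
```

```bash
python3 -c "
from p import *
for f in ('w0','w1','w3'):
    s=load(f);P=cloud(s);T=np.eye(4);T[:3,:3]=Ro.from_quat(s['st']['tool_rot']).as_matrix();T[:3,3]=s['st']['ee_pos']
    Q=(P-T[:3,3])@T[:3,:3]*1000;o=s['st']['opening']*500
    m=(Q[...,2]>-60)&(Q[...,2]<5)&(np.abs(Q[...,0])<20)&(np.abs(np.abs(Q[...,1])-o-9)<12)
    v,u=np.where(m);q=Q[m];i=np.argsort(-q[:,2])[[0,5,20,50]];print(f,q[i].round(1).tolist(),u[i],v[i])
    if f=='w0':continue
    W=P.reshape(-1,3)
    for c,r in (((.507,-.065),.007),((.588,-.055),.01),((.56,-.02),.004),((.45,.02),.01)):
        a=W[np.hypot(W[:,0]-c[0],W[:,1]-c[1])<r]; print('  z',c,len(a),np.nanpercentile(a[:,2],[10,50,90,99]).round(4) if len(a) else '')
st=env.state();print(st['q'],st['ee_pos'])
t=load('top1');W=cloud(t).reshape(-1,3)
"
```

```text
w0 [[11.0, 46.6, -22.0], [11.7, 48.0, -22.3], [5.7, -46.4, -22.7], [11.1, -48.4, -23.3]] [344 347 165 160] [229 228 239 230]
w1 [[-0.5, 46.7, -20.7], [11.0, 47.1, -21.8], [3.4, -45.7, -22.6], [11.7, -47.9, -23.2]] [340 343 165 159] [248 229 243 229]
  z (0.507, -0.065) 178 [0.1278 0.1286 0.1295 0.1303]
  z (0.588, -0.055) 290 [0.1336 0.1347 0.1368 0.1376]
  z (0.56, -0.02) 34 [0.0582 0.0591 0.0599 0.0603]
  z (0.45, 0.02) 210 [-0.0019 -0.0009  0.0002  0.0012]
w3 [[5.1, -17.9, -21.2], [11.0, -18.7, -21.7], [11.5, -20.2, -22.7], [13.1, 22.9, -23.8]] [218 216 213 297] [239 229 229 227]
  z (0.507, -0.065) 172 [0.1277 0.1286 0.1293 0.1298]
  z (0.588, -0.055) 273 [0.1339 0.1351 0.1369 0.1378]
  z (0.56, -0.02) 14 [0.0585 0.0589 0.0599 0.0604]
  z (0.45, 0.02) 202 [-0.0018 -0.0008  0.0002  0.0011]
[-0.22903469  0.14903859  0.30943043  1.93942246 -0.05192492  1.0613038
  1.79265418] [ 0.45861509 -0.07167101  0.22193025]
```

The wrist depth shows the fingertips at tool z ≈ -21.5 mm, about 36 mm shorter than stated, so the fingers closed just above the knob. The fingers also show the same +2.8 mm tool-x bias as the objects, so it belongs to the wrist camera, and the top-camera x is right. From here I'll put the grasp point at tool z ≈ -40.5. I'll approach the knob lower but cautiously.

>>> arm_command(
  deltas=[
    [[0,0,0],[-25,0.6,0],1],
    [[0,0,0],[-25,0.6,0],1],
    [[0,0,0],[0,0,40],1],
    [[0,0,0],[0,0,40],1],
    [[0,0,0],[0,0,30],1],
  ],
)

```text
time_s: 7.22
ee_pos: [0.5066, -0.0646, 0.1095]
tool_rot: [-0.06, 0.998, 0.0, -0.002]
ft_force: [-0.1, 0.7, 0.1]
opening: 0.0892
```

>>> arm_command(
  deltas=[
    [[0,0,0],[0,0,10],1],
    [[0,0,0],[0,0,10],1],
    [[0,0,0],[0,0,5],1],
    [[0,0,0],[0,0,3],1],
    [[0,0,0],[0,0,0],-1],
  ],
)

```text
time_s: 7.85
ee_pos: [0.5087, -0.0647, 0.0849]
tool_rot: [-0.06, 0.998, 0.0, 0.0]
ft_force: [-0.2, -0.1, 0.7]
opening: 0.0856
```

>>> arm_command(
  deltas=[
    [[0,0,0],[0,0,0],-1],
    [[0,0,0],[0,0,0],-1],
    [[0,0,0],[0,0,0],-1],
    [[0,0,0],[0,0,0],-1],
    [[0,0,0],[0,0,0],-1],
  ],
)

```text
time_s: 8.48
ee_pos: [0.5085, -0.0647, 0.0846]
tool_rot: [-0.06, 0.998, 0.0, 0.0]
ft_force: [0.1, 0.0, -0.4]
opening: 0.0366
```

>>> arm_command(
  deltas=[
    [[0,0,0],[0,0,0],-1],
    [[0,0,0],[0,0,0],-1],
    [[0,0,0],[0,0,0],-1],
    [[0,0,0],[0,0,0],-1],
    [[0,0,0],[0,0,0],-1],
  ],
)

```text
time_s: 9.1
ee_pos: [0.5085, -0.0647, 0.0846]
tool_rot: [-0.06, 0.998, 0.0, 0.0]
ft_force: [0.1, -0.5, -0.3]
opening: 0.0196
```

```bash
python3 -c "
from p import *
plan((460,-70.5,85,96.8))"
```

```text
t 9.1 p [508.5 -64.7  84.6] yaw 96.83 tilt [ 0. -0.  0.] open 19.6 F [ 0.1 -0.5 -0.3]
  shift [48.8 -0.1 -0.4] = 1 x [48.8 -0.1 -0.4]
```

The knob is gripped (19.6 mm). Opening the gate.

>>> arm_command(
  deltas=[
    [[0,0,0],[10,0,0],-1],
    [[0,0,0],[10,0,0],-1],
    [[0,0,0],[10,0,0],-1],
    [[0,0,0],[10,0,0],-1],
    [[0,0,0],[6,0,0],-1],
  ],
)

```text
time_s: 9.72
ee_pos: [0.4619, -0.0703, 0.0846]
tool_rot: [-0.059, 0.998, 0.0, -0.0]
ft_force: [1.9, 0.2, -3.8]
opening: 0.0194
```

>>> arm_command(
  deltas=[
    [[0,0,0],[2,0,0],-1],
    [[0,0,0],[2,0,0],-1],
    [[0,0,0],[1,0,0],-1],
    [[0,0,0],[0,0,0],-1],
    [[0,0,0],[0,0,0],-1],
  ],
)

```text
time_s: 10.35
ee_pos: [0.4599, -0.0706, 0.0847]
tool_rot: [-0.06, 0.998, -0.0, 0.002]
ft_force: [8.1, 0.9, -10.5]
opening: 0.0194
```

>>> arm_command(
  deltas=[
    [[0,0,0],[1,0,0],-1],
    [[0,0,0],[1,0,0],-1],
    [[0,0,0],[0,0,0],-1],
    [[0,0,0],[0,0,0],-1],
    [[0,0,0],[0,0,0],-1],
  ],
)

```text
time_s: 10.98
ee_pos: [0.46, -0.0706, 0.0849]
tool_rot: [-0.06, 0.998, -0.0, 0.003]
ft_force: [15.5, 0.9, -18.8]
opening: 0.0193
```

>>> arm_command(
  deltas=[
    [[0,0,0],[-3,0,0],-1],
    [[0,0,0],[0,0,0],-1],
    [[0,0,0],[0,0,0],1],
    [[0,0,0],[0,0,0],1],
    [[0,0,0],[0,0,0],1],
  ],
)

```text
time_s: 11.6
ee_pos: [0.4584, -0.0706, 0.0846]
tool_rot: [-0.059, 0.998, 0.0, -0.0]
ft_force: [0.1, -0.2, -0.3]
opening: 0.0447
```

>>> arm_command(
  deltas=[
    [[0,0,0],[0,0,-10],1],
    [[0,0,0],[0,0,-30],1],
    [[0,0,0],[0,0,-40],1],
    [[0,0,0],[0,0,-40],1],
    [[0,0,0],[0,0,-40],1],
  ],
)

```text
time_s: 12.22
ee_pos: [0.4584, -0.0708, 0.2467]
tool_rot: [-0.059, 0.998, -0.0, 0.0]
ft_force: [0.6, -0.4, 0.1]
opening: 0.0905
```

```bash
python3 -c "
from p import *
plan((448,168.8,230,92),(448,168.8,69.5,None))
s=snap('wrist','w4')
P=cloud(s).reshape(-1,3);P=P[np.isfinite(P[:,2])]
for n,c,r,lo,hi in [('knob',(.46,-.07),.04,.12,.14),('drill',(.588,-.055),.04,.115,.14)]:
    Q=P[(np.abs(P[:,0]-c[0])<r)&(np.abs(P[:,1]-c[1])<r)&(P[:,2]>lo)&(P[:,2]<hi)]
    if len(Q)>5:print(n,len(Q),cv2.minAreaRect((Q[:,:2]*1000).astype(np.float32)))
"
```

```text
t 12.22 p [458.4 -70.8 246.7] yaw 96.81 tilt [ 0.     -0.0005  0.    ] open 90.5 F [ 0.6 -0.4  0.1]
  turn rz 0.084
  shift [  2.1 239.8  16.7] = 5 x [ 0.4 48.   3.3]
  shift [  0.    0.  160.5] = 4 x [ 0.   0.  40.1]
knob 351 ((458.4228820800781, -70.79397583007812), (19.392580032348633, 19.02511215209961), 82.81554412841797)
drill 88 ((585.6675415039062, -51.7146110534668), (23.09539222717285, 38.35328674316406), 79.20176696777344)
```

The gate hit its hard stop: the force rose to 15 N with no further motion, and the knob is about 127.5 mm from the bore. Next is the end mill at the setting stand.

>>> arm_command(
  deltas=[
    [[0,0,0.084],[0,0,0],1],
    [[0,0,0],[0.4,48,3.3],1],
    [[0,0,0],[0.4,48,3.3],1],
    [[0,0,0],[0.4,48,3.3],1],
    [[0,0,0],[0.4,48,3.3],1],
  ],
  grip_force=40,
)

```text
time_s: 12.9
ee_pos: [0.4502, 0.1225, 0.232]
tool_rot: [-0.017, 1.0, 0.0, 0.0]
ft_force: [1.3, 0.4, 0.2]
opening: 0.0921
```

>>> arm_command(
  deltas=[
    [[0,0,0],[0.4,48,3.3],1],
    [[0,0,0],[0,0,40],1],
    [[0,0,0],[0,0,30],1],
    [[0,0,0],[0,0,10],1],
    [[0,0,0],[0,0,0],1],
  ],
)

```text
time_s: 13.52
ee_pos: [0.4484, 0.169, 0.1484]
tool_rot: [-0.017, 1.0, -0.0, -0.0]
ft_force: [-0.7, -0.2, 0.5]
opening: 0.0919
```

```bash
python3 -c "
from p import *
plan((448,168.8,69.5,92))
s=snap('wrist','w5')
P=cloud(s).reshape(-1,3);P=P[np.isfinite(P[:,2])]
for n,c,r,lo,hi in [('nut',(.448,.169),.025,.108,.121),('cutter',(.448,.169),.03,.135,.15)]:
    Q=P[(np.abs(P[:,0]-c[0])<r)&(np.abs(P[:,1]-c[1])<r)&(P[:,2]>lo)&(P[:,2]<hi)]
    if len(Q)>5:print(n,len(Q),cv2.minAreaRect((Q[:,:2]*1000).astype(np.float32)))
"
```

```text
t 13.53 p [448.4 169.  148.4] yaw 91.99 tilt [-0.0003  0.0003  0.    ] open 91.9 F [-0.7 -0.2  0.5]
  shift [ 0.4 -0.1 78.9] = 2 x [ 0.2 -0.1 39.5]
nut 1278 ((445.3062744140625, 169.236083984375), (34.94195556640625, 37.7645378112793), 73.24236297607422)
cutter 280 ((444.7189636230469, 169.33204650878906), (10.673118591308594, 10.371309280395508), 60.33290481567383)
```

View pics/w5.png

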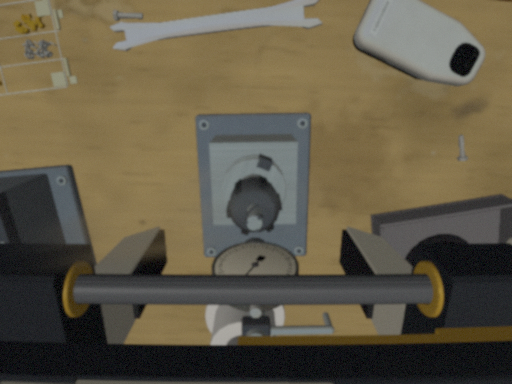

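The end mill is centred between the fingers, at (255,215). Corrected for the bias, the wrist camera puts it at (448.2,169.2), which matches the top camera.

>>> arm_command(
  deltas=[
    [[0,0,0],[0.3,0,35],1],
    [[0,0,0],[0,0,25],1],
    [[0,0,0],[0,0,12],1],
    [[0,0,0],[0,0,7],1],
    [[0,0,0],[0,0,0],-1],
  ],
)

```text
time_s: 14.2
ee_pos: [0.4485, 0.1693, 0.0695]
tool_rot: [-0.017, 1.0, 0.0, 0.0]
ft_force: [0.3, 0.3, 0.8]
opening: 0.0859
```

>>> arm_command(
  deltas=[
    [[0,0,0],[0,0,0],-1],
    [[0,0,0],[0,0,0],-1],
    [[0,0,0],[0,0,0],-1],
    [[0,0,0],[0,0,0],-1],
    [[0,0,0],[0,0,0],-1],
  ],
)

```text
time_s: 14.82
ee_pos: [0.4481, 0.1692, 0.0692]
tool_rot: [-0.018, 1.0, 0.0, 0.0]
ft_force: [0.5, 0.7, -0.5]
opening: 0.0366
```

>>> arm_command(
  deltas=[
    [[0,0,0],[0,0,0],-1],
    [[0,0,0],[0,0,0],-1],
    [[0,0,0],[0,0,0],-1],
    [[0,0,0],[0,0,-3],-1],
    [[0,0,0],[0,0,-3],-1],
  ],
)

```text
time_s: 15.45
ee_pos: [0.4476, 0.1686, 0.075]
tool_rot: [-0.017, 1.0, -0.0, -0.001]
ft_force: [0.1, 0.2, -4.6]
opening: 0.0339
```

```bash
python3 -c "
from p import *
plan((448,168.8,150,92),(621,165.7,150,92),(621,165.7,71,None))"
```

```text
t 15.45 p [447.6 168.6  75. ] yaw 92.0 tilt [-0.0008  0.001   0.    ] open 33.9 F [ 0.1  0.2 -4.6]
  shift [ -0.4   0.1 -75. ] = 2 x [ -0.2   0.1 -37.5]
  shift [-172.8   -9.1    0. ] = 4 x [-43.2  -2.3   0. ]
  shift [ 0.  0. 79.] = 2 x [ 0.   0.  39.5]
```

>>> arm_command(
  deltas=[
    [[0,0,0],[0,0,-30],-1],
    [[0,0,0],[0,0,-45],-1],
    [[0,0,0],[0,0,-45],-1],
    [[0,0,0],[0,0,-45],-1],
    [[0,0,0],[-25,-1,0],-1],
  ],
)

```text
time_s: 16.08
ee_pos: [0.4739, 0.1699, 0.2439]
tool_rot: [-0.018, 1.0, 0.002, 0.002]
ft_force: [0.5, 0.2, -5.5]
opening: 0.0337
```

>>> arm_command(
  deltas=[
    [[0,0,0],[-40,-2,0],-1],
    [[0,0,0],[-45,-2,0],-1],
    [[0,0,0],[-40,-2,0],-1],
    [[0,0,0],[-22,-1,0],-1],
    [[0,0,0],[0,0,0],-1],
  ],
)

```text
time_s: 16.7
ee_pos: [0.621, 0.1663, 0.239]
tool_rot: [-0.017, 1.0, -0.001, -0.001]
ft_force: [-1.0, -0.3, -4.8]
opening: 0.0341
```

```bash
python3 -c "
from p import *
plan((621,166,120,92),(621,166,72,92))
s=snap('wrist','w6')"
```

```text
t 16.7 p [621.  166.3 239. ] yaw 91.93 tilt [-0.0014  0.0013  0.    ] open 34.1 F [-1.  -0.3 -4.8]
  shift [  0.   -0.3 119. ] = 3 x [ 0.  -0.1 39.7]
  shift [ 0.  0. 48.] = 1 x [ 0.  0. 48.]
```

View pics/w6.png

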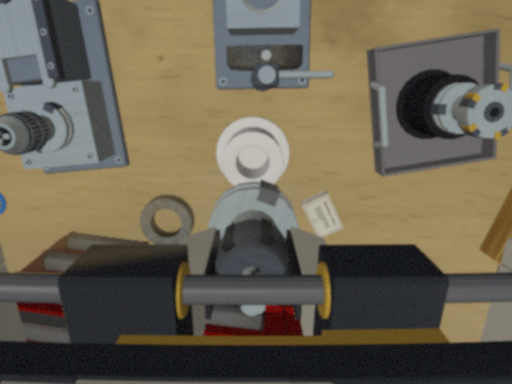

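The end mill is held upright over the spare stand, whose rim is at (252,155). Lowering it.

>>> arm_command(
  deltas=[
    [[0,0,0],[0,0,40],-1],
    [[0,0,0],[0,0,40],-1],
    [[0,0,0],[0,0,34],-1],
    [[0,0,0],[0,-0.3,0],-1],
    [[0,0,0],[0,0,0],-1],
  ],
)

```text
time_s: 17.38
ee_pos: [0.6207, 0.1672, 0.1278]
tool_rot: [-0.018, 1.0, 0.0, 0.001]
ft_force: [0.7, 0.3, -3.1]
opening: 0.0342
```

>>> arm_command(
  deltas=[
    [[0,0,0],[0,0,14],-1],
    [[0,0,0],[0,0,14],-1],
    [[0,0,0],[0,0,12],-1],
    [[0,0,0],[0,0,8],-1],
    [[0,0,0],[0,0,3],-1],
  ],
)

```text
time_s: 18.0
ee_pos: [0.6199, 0.1668, 0.0743]
tool_rot: [-0.018, 1.0, -0.0, -0.0]
ft_force: [-0.6, 0.2, -4.6]
opening: 0.0341
```

```bash
python3 -c "
from p import *
plan((621,166,69.2,92))"
```

```text
t 18.0 p [619.9 166.8  74.3] yaw 92.01 tilt [-0.0003  0.001   0.    ] open 34.1 F [-0.6  0.2 -4.6]
  shift [-1.  -0.8  5.1] = 1 x [-1.  -0.8  5.1]
```

>>> arm_command(
  deltas=[
    [[0,0,0],[-0.7,-0.6,2],-1],
    [[0,0,0],[0,0,2],-1],
    [[0,0,0],[0,0,1],-1],
    [[0,0,0],[0,0,0],-1],
    [[0,0,0],[0,0,0],-1],
  ],
)

```text
time_s: 18.62
ee_pos: [0.621, 0.1664, 0.0703]
tool_rot: [-0.018, 1.0, 0.0, 0.0]
ft_force: [-0.6, -0.1, -4.6]
opening: 0.0339
```

>>> arm_command(
  deltas=[
    [[0,0,0],[0,0,1],-1],
    [[0,0,0],[0,0,0],-1],
    [[0,0,0],[0,0,0],1],
    [[0,0,0],[0,0,0],1],
    [[0,0,0],[0,0,0],1],
  ],
)

```text
time_s: 19.25
ee_pos: [0.6213, 0.1664, 0.0694]
tool_rot: [-0.018, 1.0, 0.0, 0.0]
ft_force: [-0.1, -0.3, 0.3]
opening: 0.0595
```

>>> arm_command(
  deltas=[
    [[0,0,0],[0,0,0],1],
    [[0,0,0],[0,0,-20],1],
    [[0,0,0],[0,0,-40],1],
    [[0,0,0],[0,0,-50],1],
    [[0,0,0],[0,0,-50],1],
  ],
)

```text
time_s: 19.88
ee_pos: [0.6208, 0.1662, 0.2307]
tool_rot: [-0.018, 1.0, -0.0, -0.0]
ft_force: [1.6, 0.3, 0.3]
opening: 0.092
```

```bash
cat > m.py <<'E'
from p import *
def meas(f,*items,cam='wrist'):
    s=snap(cam,f);P=cloud(s).reshape(-1,3);P=P[np.isfinite(P[:,2])]
    for n,c,r,lo,hi in items:
        Q=P[(np.hypot(P[:,0]-c[0],P[:,1]-c[1])<r)&(P[:,2]>lo)&(P[:,2]<hi)]
        if len(Q)>5:
            b=cv2.minAreaRect((Q[:,:2]*1000).astype(np.float32));print(n,len(Q),np.round(b[0],1),np.round(b[1],1),'zmed/max',np.percentile(Q[:,2],[50,98]).round(4))
        else: print(n,len(Q))
    return s
E
python3 -c "
from m import *
meas('w7',('cut',(.62,.166),.03,.135,.16),('nut',(.62,.166),.03,.108,.124),('flange',(.62,.166),.04,.065,.085))
plan((588.3,-54.8,230,96.8),(588.3,-54.8,69.3,96.8))"
```

```text
cut 141 [617.8 166.2] [10.5  9.9] zmed/max [0.142  0.1433]
nut 1025 [618.6 166.1] [34.  37.3] zmed/max [0.1204 0.1223]
flange 801 [612.7 166.3] [51.3 40.9] zmed/max [0.0753 0.0769]
t 19.93 p [623.9 167.  238.2] yaw 92.0 tilt [ 0.0033 -0.0092  0.    ] open 91.8 F [2.3 0.9 6. ]
  turn rz -0.084
  shift [  61.6 -216.     8.2] = 5 x [ 12.3 -43.2   1.6]
  shift [  0.    0.  160.7] = 4 x [ 0.   0.  40.2]
```

The end mill is seated in the spare stand (flange top 76 mm, cutter top 143 mm). Next is the drill chuck.

>>> arm_command(
  deltas=[
    [[0,0,-0.084],[0,0,0],1],
    [[0,0,0],[11.7,-43.1,0],1],
    [[0,0,0],[11.7,-43.1,0],1],
    [[0,0,0],[11.7,-43.1,0],1],
    [[0,0,0],[11.7,-43.1,0],1],
  ],
)

```text
time_s: 20.55
ee_pos: [0.5947, -0.0118, 0.2291]
tool_rot: [-0.06, 0.998, 0.0, 0.0]
ft_force: [0.2, -0.7, -0.9]
opening: 0.0918
```

>>> arm_command(
  deltas=[
    [[0,0,0],[11.7,-43.1,0],1],
    [[0,0,0],[0,0,40],1],
    [[0,0,0],[0,0,35],1],
    [[0,0,0],[0,0,0],1],
    [[0,0,0],[0,0,0],1],
  ],
)

```text
time_s: 21.18
ee_pos: [0.5893, -0.0546, 0.1553]
tool_rot: [-0.06, 0.998, -0.0, 0.001]
ft_force: [-0.5, 0.6, -0.2]
opening: 0.0916
```

```bash
python3 -c "
from m import *
plan((588.3,-54.8,69.3,96.8))
meas('w8',('drill',(.585,-.055),.03,.115,.145),('flange',(.585,-.055),.04,.065,.085))"
```

```text
t 21.18 p [589.3 -54.6 155.3] yaw 96.83 tilt [-0.0001 -0.0014 -0.    ] open 91.6 F [-0.5  0.6 -0.2]
  shift [ 1.  -0.1 86. ] = 2 x [ 0.5 -0.  43. ]
drill 2480 [585.  -55.2] [38.2 37.7] zmed/max [0.1301 0.1369]
flange 1109 [578.6 -56.2] [35.8 50.9] zmed/max [0.075  0.0765]
```

>>> arm_command(
  deltas=[
    [[0,0,0],[1,0,40],1],
    [[0,0,0],[0,0,28],1],
    [[0,0,0],[0,0,12],1],
    [[0,0,0],[0,0,6],1],
    [[0,0,0],[0,0,0],-1],
  ],
)

```text
time_s: 21.85
ee_pos: [0.5882, -0.0547, 0.0689]
tool_rot: [-0.06, 0.998, -0.0, 0.001]
ft_force: [0.7, -0.0, -0.4]
opening: 0.0855
```

>>> arm_command(
  deltas=[
    [[0,0,0],[0,0,0],-1],
    [[0,0,0],[0,0,0],-1],
    [[0,0,0],[0,0,0],-1],
    [[0,0,0],[0,0,0],-1],
    [[0,0,0],[0,0,0],-1],
  ],
)

```text
time_s: 22.48
ee_pos: [0.5876, -0.0549, 0.0682]
tool_rot: [-0.059, 0.998, -0.0, 0.0]
ft_force: [-0.0, 0.6, -1.6]
opening: 0.0375
```

>>> arm_command(
  deltas=[
    [[0,0,0],[0,0,0],-1],
    [[0,0,0],[0,0,0],-1],
    [[0,0,0],[0,0,0],-1],
    [[0,0,0],[0,0,-3],-1],
    [[0,0,0],[0,0,-3],-1],
  ],
)

```text
time_s: 23.1
ee_pos: [0.5869, -0.0544, 0.0738]
tool_rot: [-0.06, 0.998, 0.0, -0.001]
ft_force: [-0.7, -0.4, -5.5]
opening: 0.0375
```

```bash
python3 -c "
from p import *
plan((588.3,-54.8,240,96.8),(448,169.2,240,92),(448,169.2,70,92))"
```

```text
t 23.1 p [586.9 -54.4  73.8] yaw 96.84 tilt [0.0002 0.0012 0.    ] open 37.5 F [-0.7 -0.4 -5.5]
  shift [  -1.3   -0.5 -166.2] = 4 x [ -0.3  -0.1 -41.5]
  turn rz 0.084
  shift [132.4 228.8   0. ] = 5 x [26.5 45.8  0. ]
  shift [  0.   0. 170.] = 4 x [ 0.   0.  42.5]
```

>>> arm_command(
  deltas=[
    [[0,0,0],[0,0,-30],-1],
    [[0,0,0],[0,0,-45],-1],
    [[0,0,0],[0,0,-45],-1],
    [[0,0,0],[0,0,-45],-1],
    [[0,0,0.084],[0,0,0],-1],
  ],
)

```text
time_s: 23.72
ee_pos: [0.5895, -0.0549, 0.2432]
tool_rot: [-0.017, 1.0, 0.0, 0.003]
ft_force: [1.3, 0.3, -6.9]
opening: 0.0374
```

>>> arm_command(
  deltas=[
    [[0,0,0],[20,35,0],-1],
    [[0,0,0],[26.5,45.8,0],-1],
    [[0,0,0],[26.5,45.8,0],-1],
    [[0,0,0],[26.5,45.8,0],-1],
    [[0,0,0],[22.5,38.8,0],-1],
  ],
)

```text
time_s: 24.35
ee_pos: [0.4565, 0.1537, 0.2391]
tool_rot: [-0.018, 1.0, 0.0, -0.0]
ft_force: [-0.6, 0.9, -5.9]
opening: 0.037
```

>>> arm_command(
  deltas=[
    [[0,0,0],[10,17.4,0],-1],
    [[0,0,0],[0,0,0],-1],
    [[0,0,0],[0,0,40],-1],
    [[0,0,0],[0,0,40],-1],
    [[0,0,0],[0,0,30],-1],
  ],
)

```text
time_s: 24.98
ee_pos: [0.4475, 0.1676, 0.1277]
tool_rot: [-0.017, 1.0, -0.001, -0.0]
ft_force: [0.3, 0.6, -4.3]
opening: 0.0374
```

```bash
python3 -c "
from m import *
s=snap('wrist','w9');plan((448.2,169,68.2,92))
"
```

```text
t 25.02 p [445.7 166.8 124.6] yaw 91.94 tilt [-0.0032  0.0048  0.    ] open 37.4 F [-1.5 -0.2 -8.1]
  shift [-2.6  2.1 56.4] = 2 x [-1.3  1.  28.2]
```

View pics/w9.png

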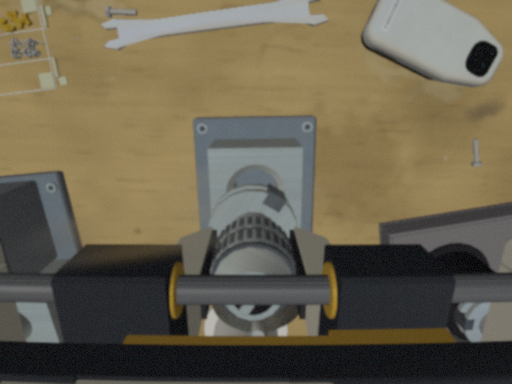

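The chuck is held upright above the stand's bore. I'll let it settle and then check the position.

>>> arm_command(
  deltas=[
    [[0,0,0],[0,0,0],-1],
    [[0,0,0],[0,0,0],-1],
    [[0,0,0],[0,0,0],-1],
    [[0,0,0],[0,0,0],-1],
    [[0,0,0],[0,0,0],-1],
  ],
)

```text
time_s: 25.65
ee_pos: [0.4477, 0.1692, 0.1295]
tool_rot: [-0.018, 1.0, 0.0, 0.0]
ft_force: [-0.1, 0.4, -5.3]
opening: 0.0372
```

>>> arm_command(
  deltas=[
    [[0,0,0],[-0.3,0,14],-1],
    [[0,0,0],[0,0,15],-1],
    [[0,0,0],[0,0,15],-1],
    [[0,0,0],[0,0,9],-1],
    [[0,0,0],[0,0,4],-1],
  ],
)

```text
time_s: 26.28
ee_pos: [0.4476, 0.1689, 0.0713]
tool_rot: [-0.018, 1.0, -0.0, -0.001]
ft_force: [-0.4, -0.3, -4.0]
opening: 0.037
```

>>> arm_command(
  deltas=[
    [[0,0,0],[0,0,2],-1],
    [[0,0,0],[0,0,1],-1],
    [[0,0,0],[0,0,0.5],-1],
    [[0,0,0],[0,0,0],-1],
    [[0,0,0],[0,0,0],-1],
  ],
)

```text
time_s: 26.9
ee_pos: [0.4479, 0.1692, 0.0688]
tool_rot: [-0.018, 1.0, 0.0, 0.0]
ft_force: [-0.5, 0.8, -5.1]
opening: 0.0372
```

Still about 0.6 mm above the seat. I'll release it there, lift and check.

>>> arm_command(
  deltas=[
    [[0,0,0],[0,0,0.5],-1],
    [[0,0,0],[0,0,0],-1],
    [[0,0,0],[0,0,0],1],
    [[0,0,0],[0,0,0],1],
    [[0,0,0],[0,0,0],1],
  ],
)

```text
time_s: 27.52
ee_pos: [0.4481, 0.1693, 0.0684]
tool_rot: [-0.018, 1.0, 0.0, 0.0]
ft_force: [-0.8, 0.1, 0.0]
opening: 0.0626
```

>>> arm_command(
  deltas=[
    [[0,0,0],[0,0,0],1],
    [[0,0,0],[0,0,-20],1],
    [[0,0,0],[0,0,-40],1],
    [[0,0,0],[0,0,-50],1],
    [[0,0,0],[0,0,-40],1],
  ],
)

```text
time_s: 28.15
ee_pos: [0.448, 0.1692, 0.2201]
tool_rot: [-0.018, 1.0, 0.0, 0.001]
ft_force: [0.7, 0.2, -0.4]
opening: 0.092
```

>>> arm_command(
  deltas=[
    [[0,0,0],[0,0,0],1],
    [[0,0,0],[0,0,0],1],
    [[0,0,0],[0,0,0],1],
    [[0,0,0],[0,0,0],1],
    [[0,0,0],[0,0,0],1],
  ],
)

```text
time_s: 28.78
ee_pos: [0.4477, 0.169, 0.2176]
tool_rot: [-0.018, 1.0, -0.0, -0.0]
ft_force: [0.8, 0.3, 0.0]
opening: 0.0915
```

```bash
python3 -c "
from m import *
meas('w10',('drill',(.445,.169),.03,.115,.145),('flange',(.445,.169),.04,.067,.085))
plan((553,379.2,215,96.8),(553,379.2,120,101.6))"
```

```text
drill 1536 [446.  168.7] [37.  37.7] zmed/max [0.1303 0.1369]
flange 718 [439.3 168.3] [36.1 51.1] zmed/max [0.0752 0.0768]
t 28.82 p [447.7 169.  217.8] yaw 92.01 tilt [-0.0003  0.0007  0.    ] open 91.5 F [ 0.2 -0.8  0.4]
  turn rz -0.084
  shift [-129.4  196.2    2.8] = 4 x [-32.4  49.1   0.7]
  turn rz -0.084
  shift [ 0.  0. 95.] = 2 x [ 0.   0.  47.5]
```

The drill chuck is seated in the setting stand (top 136.9 mm, flange top 76.8 mm). Next is the face mill.

>>> arm_command(
  deltas=[
    [[0,0,-0.04],[0,0,0],1],
    [[0,0,0],[-24.5,50.2,0],1],
    [[0,0,0],[-24.5,50.2,0],1],
    [[0,0,0],[-24.5,50.2,0],1],
    [[0,0,0],[-24.5,50.2,0],1],
  ],
)

```text
time_s: 29.45
ee_pos: [0.5312, 0.3783, 0.2179]
tool_rot: [-0.037, 0.999, -0.0, 0.0]
ft_force: [0.9, 0.3, 0.4]
opening: 0.0915
```

>>> arm_command(
  deltas=[
    [[0,0,0],[0,0,0],1],
    [[0,0,0],[0,0,0],1],
    [[0,0,0],[0,0,0],1],
    [[0,0,0],[0,0,0],1],
    [[0,0,0],[0,0,0],1],
  ],
)

```text
time_s: 30.08
ee_pos: [0.5306, 0.3762, 0.2186]
tool_rot: [-0.037, 0.999, 0.0, 0.0]
ft_force: [0.1, 0.0, 0.3]
opening: 0.0918
```

```bash
python3 -c "
from m import *
meas('w11',('face',(.55,.379),.035,.113,.13),('flange',(.55,.379),.04,.067,.085),('rim',(.55,.379),.1,.022,.034),('seat',(.55,.379),.06,.055,.063))
plan((553,379.2,125,94.3),(553,379.2,69.2,94.3))"
```

```text
face 2407 [550.3 379.4] [50.6 49.8] zmed/max [0.1202 0.1219]
flange 449 [538.  378.2] [25.9 52.7] zmed/max [0.0749 0.0764]
rim 2034 [551.4 379.5] [149.5 152.7] zmed/max [0.0268 0.0311]
seat 816 [541.1 378.6] [46.6 67.7] zmed/max [0.0591 0.0617]
t 30.12 p [530.6 376.3 218.5] yaw 94.28 tilt [ 0.0003 -0.0004  0.    ] open 91.7 F [0.2 0.3 0.4]
  shift [-22.6   1.2  93.5] = 2 x [-11.3   0.6  46.8]
  shift [ 0.   0.  55.8] = 2 x [ 0.   0.  27.9]
```

View pics/w11.png

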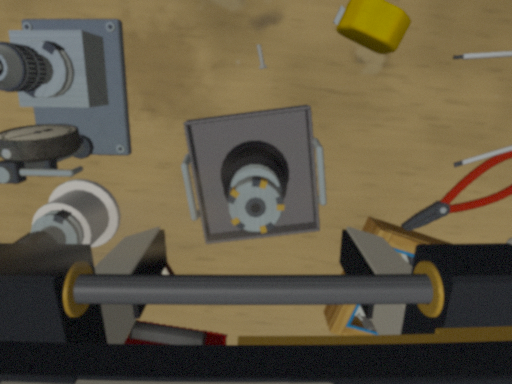

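Face mill at (257,207) with one insert pointing along the finger axis. Corrected position (553.2,379.4), matching the top camera. My shift left it 22 mm short in x, so I'll correct that and descend.

>>> arm_command(
  deltas=[
    [[0,0,0],[-22.6,1.4,0],1],
    [[0,0,0],[0,0,40],1],
    [[0,0,0],[0,0,25],1],
    [[0,0,0],[0,0,0],1],
    [[0,0,0],[0,0,0],1],
  ],
)

```text
time_s: 30.75
ee_pos: [0.5535, 0.3802, 0.1544]
tool_rot: [-0.038, 0.999, 0.0, 0.001]
ft_force: [0.4, 0.4, 0.0]
opening: 0.0918
```

>>> arm_command(
  deltas=[
    [[0,0,0],[0,0,40],1],
    [[0,0,0],[0,0,25],1],
    [[0,0,0],[0,0,12],1],
    [[0,0,0],[0,0,7],1],
    [[0,0,0],[0,0,0],1],
  ],
)

```text
time_s: 31.38
ee_pos: [0.5534, 0.3801, 0.0698]
tool_rot: [-0.038, 0.999, 0.0, 0.0]
ft_force: [-0.2, -0.0, 0.5]
opening: 0.092
```

>>> arm_command(
  deltas=[
    [[0,0,0],[0,0,0],-1],
    [[0,0,0],[0,0,0],-1],
    [[0,0,0],[0,0,0],-1],
    [[0,0,0],[0,0,0],-1],
    [[0,0,0],[0,0,0],-1],
  ],
)

```text
time_s: 32.0
ee_pos: [0.553, 0.38, 0.0692]
tool_rot: [-0.038, 0.999, 0.0, 0.0]
ft_force: [0.2, -0.9, -0.3]
opening: 0.0489
```

>>> arm_command(
  deltas=[
    [[0,0,0],[0,0,0],-1],
    [[0,0,0],[0,0,0],-1],
    [[0,0,0],[0,0,0],-1],
    [[0,0,0],[0,0,0],-1],
    [[0,0,0],[0,0,0],-1],
  ],
)

```text
time_s: 32.62
ee_pos: [0.553, 0.3799, 0.0692]
tool_rot: [-0.038, 0.999, 0.0, 0.0]
ft_force: [0.5, 1.3, 0.2]
opening: 0.049
```

```bash
python3 -c "
from m import *
plan((553,379.2,230,94.3),(588.3,-54.8,230,96.8),(588.3,-54.8,69.2,96.8))"
```

```text
t 32.62 p [553.  379.9  69.2] yaw 94.31 tilt [ 0.0002 -0.0001  0.    ] open 49.0 F [0.5 1.3 0.2]
  shift [   0.    -0.7 -160.8] = 4 x [  0.   -0.2 -40.2]
  turn rz -0.044
  shift [  16.3 -435.1    0. ] = 9 x [  1.8 -48.3   0. ]
  shift [  0.    0.  160.8] = 4 x [ 0.   0.  40.2]
```

>>> arm_command(
  deltas=[
    [[0,0,0],[0,0,-5],-1],
    [[0,0,0],[0,0,-30],-1],
    [[0,0,0],[0,0,-45],-1],
    [[0,0,0],[0,0,-45],-1],
    [[0,0,0],[0,0,-45],-1],
  ],
)

```text
time_s: 33.25
ee_pos: [0.5523, 0.3789, 0.2399]
tool_rot: [-0.037, 0.999, -0.001, -0.001]
ft_force: [1.2, 0.1, -6.2]
opening: 0.0489
```

>>> arm_command(
  deltas=[
    [[0,0,-0.044],[0,0,0],-1],
    [[0,0,0],[1,-25,0],-1],
    [[0,0,0],[1.8,-48,0],-1],
    [[0,0,0],[1.8,-48,0],-1],
    [[0,0,0],[1.8,-48,0],-1],
  ],
)

```text
time_s: 33.88
ee_pos: [0.566, 0.2079, 0.2382]
tool_rot: [-0.059, 0.998, -0.001, -0.001]
ft_force: [0.8, -0.2, -5.8]
opening: 0.0488
```

>>> arm_command(
  deltas=[
    [[0,0,0],[1.8,-48,0],-1],
    [[0,0,0],[1.8,-48,0],-1],
    [[0,0,0],[1.8,-48,0],-1],
    [[0,0,0],[1.8,-48,0],-1],
    [[0,0,0],[1.8,-44,0],-1],
  ],
)

```text
time_s: 34.5
ee_pos: [0.5844, -0.0273, 0.2384]
tool_rot: [-0.058, 0.998, -0.0, -0.001]
ft_force: [0.0, 0.4, -6.1]
opening: 0.0485
```

>>> arm_command(
  deltas=[
    [[0,0,0],[1,-30,0],-1],
    [[0,0,0],[0,0,0],-1],
    [[0,0,0],[0,0,0],-1],
    [[0,0,0],[0,0,0],-1],
    [[0,0,0],[0,0,0],-1],
  ],
)

```text
time_s: 35.12
ee_pos: [0.5882, -0.0532, 0.239]
tool_rot: [-0.06, 0.998, 0.0, -0.0]
ft_force: [-0.5, -0.7, -5.8]
opening: 0.0486
```

```bash
python3 -c "
from m import *
plan((588.1,-54.5,130,96.8),(588.3,-54.6,69.2,96.8))"
```

```text
t 35.12 p [588.2 -53.2 239. ] yaw 96.9 tilt [0.0003 0.0003 0.    ] open 48.6 F [-0.5 -0.7 -5.8]
  shift [  0.3  -1.3 109. ] = 3 x [ 0.1 -0.4 36.3]
  shift [-0.2 -0.1 60.8] = 2 x [-0.1 -0.1 30.4]
```

>>> arm_command(
  deltas=[
    [[0,0,0],[0,-1.4,40],-1],
    [[0,0,0],[0,0,40],-1],
    [[0,0,0],[0,0,29],-1],
    [[0,0,0],[0,0,0],-1],
    [[0,0,0],[0,0,0],-1],
  ],
)

```text
time_s: 35.75
ee_pos: [0.5895, -0.0553, 0.1314]
tool_rot: [-0.06, 0.998, -0.0, 0.001]
ft_force: [0.3, 0.2, -5.1]
opening: 0.0487
```

>>> arm_command(
  deltas=[
    [[0,0,0],[0,0,0],-1],
    [[0,0,0],[0,0,15],-1],
    [[0,0,0],[0,0,15],-1],
    [[0,0,0],[0,0,12],-1],
    [[0,0,0],[0,0,9],-1],
  ],
)

```text
time_s: 36.38
ee_pos: [0.588, -0.0555, 0.0778]
tool_rot: [-0.059, 0.998, 0.0, -0.001]
ft_force: [-0.2, -0.2, -5.8]
opening: 0.0485
```

>>> arm_command(
  deltas=[
    [[0,0,0],[0,0,3],-1],
    [[0,0,0],[0,0,2],-1],
    [[0,0,0],[0,0,2],-1],
    [[0,0,0],[0,0,0],-1],
    [[0,0,0],[0,0,0],-1],
  ],
)

```text
time_s: 37.0
ee_pos: [0.5887, -0.0554, 0.0724]
tool_rot: [-0.06, 0.998, -0.0, 0.0]
ft_force: [-0.0, -0.3, -6.5]
opening: 0.0488
```

>>> arm_command(
  deltas=[
    [[0,0,0],[0,0,1.5],-1],
    [[0,0,0],[0,0,1],-1],
    [[0,0,0],[0,0,0.5],-1],
    [[0,0,0],[0,0,0],-1],
    [[0,0,0],[0,0,0],-1],
  ],
)

```text
time_s: 37.62
ee_pos: [0.5885, -0.0555, 0.0692]
tool_rot: [-0.06, 0.998, 0.0, -0.0]
ft_force: [-0.2, -0.5, -4.5]
opening: 0.0486
```

>>> arm_command(
  deltas=[
    [[0,0,0],[0,0,0],1],
    [[0,0,0],[0,0,0],1],
    [[0,0,0],[0,0,0],1],
    [[0,0,0],[0,0,0],1],
    [[0,0,0],[0,0,-20],1],
  ],
)

```text
time_s: 38.25
ee_pos: [0.5874, -0.0554, 0.0881]
tool_rot: [-0.06, 0.998, 0.0, -0.001]
ft_force: [-0.2, 0.4, 0.1]
opening: 0.0907
```

>>> arm_command(
  deltas=[
    [[0,0,0],[0,0,-40],1],
    [[0,0,0],[0,0,-40],1],
    [[0,0,0],[0,0,-50],1],
    [[0,0,0],[0,0,0],1],
    [[0,0,0],[0,0,0],1],
  ],
)

```text
time_s: 38.88
ee_pos: [0.5882, -0.0554, 0.2187]
tool_rot: [-0.06, 0.998, 0.0, -0.0]
ft_force: [-0.8, -0.0, -0.5]
opening: 0.0917
```

```bash
python3 -c "
from m import *
plan((621,166.4,219,92),(621,166.4,140,92),(621,166.4,69.2,92))
meas('w12',('face',(.585,-.055),.035,.113,.13),('flange',(.585,-.055),.04,.067,.085),('seat',(.585,-.055),.06,.055,.063))"
```

```text
t 38.88 p [588.2 -55.4 218.7] yaw 96.83 tilt [0.0002 0.0003 0.    ] open 91.7 F [-0.8 -0.  -0.5]
  turn rz 0.084
  shift [-40.5 220.5  -0.3] = 5 x [-8.1 44.1 -0.1]
  shift [ 0.  0. 79.] = 2 x [ 0.   0.  39.5]
  shift [ 0.   0.  70.8] = 2 x [ 0.   0.  35.4]
face 2488 [586.5 -55.5] [49.7 49.3] zmed/max [0.1202 0.122 ]
flange 350 [573.6 -57.3] [23.8 53.1] zmed/max [0.0751 0.077 ]
seat 3757 [586.3 -55.4] [87.5 88.3] zmed/max [0.0592 0.0618]
```

View pics/w12.png

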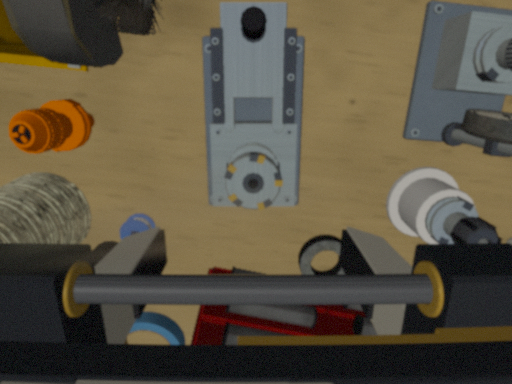

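The face mill is seated in the fixture at (253,183) with top at 122 mm and flange at 77 mm; the gate knob is at (253,22). Now I'll close the gate.

>>> arm_command(
  deltas=[
    [[0,0,0],[43,0,0],1],
    [[0,0,0],[43,0,0],1],
    [[0,0,0],[42,0,0],1],
    [[0,0,0],[0,0,30],1],
    [[0,0,0],[0,0,30],1],
  ],
  grip_force=25,
)

```text
time_s: 39.55
ee_pos: [0.4604, -0.0706, 0.1577]
tool_rot: [-0.059, 0.998, 0.0, -0.0]
ft_force: [0.9, 0.2, 0.0]
opening: 0.0919
```

>>> arm_command(
  deltas=[
    [[0,0,0],[0,0,30],1],
    [[0,0,0],[0,0,25],1],
    [[0,0,0],[0,0,15],1],
    [[0,0,0],[0,0,5],1],
    [[0,0,0],[0,0,0],-1],
  ],
)

```text
time_s: 40.17
ee_pos: [0.4609, -0.0707, 0.0836]
tool_rot: [-0.06, 0.998, 0.0, -0.001]
ft_force: [-0.4, -0.4, -0.3]
opening: 0.0859
```

>>> arm_command(
  deltas=[
    [[0,0,0],[0,0,0],-1],
    [[0,0,0],[0,0,0],-1],
    [[0,0,0],[0,0,0],-1],
    [[0,0,0],[0,0,0],-1],
    [[0,0,0],[0,0,0],-1],
  ],
)

```text
time_s: 40.8
ee_pos: [0.4615, -0.0706, 0.0842]
tool_rot: [-0.06, 0.998, 0.0, 0.0]
ft_force: [-0.3, -0.4, 0.0]
opening: 0.0364
```

>>> arm_command(
  deltas=[
    [[0,0,0],[0,0,0],-1],
    [[0,0,0],[0,0,0],-1],
    [[0,0,0],[0,0,0],-1],
    [[0,0,0],[0,0,0],-1],
    [[0,0,0],[0,0,0],-1],
  ],
)

```text
time_s: 41.42
ee_pos: [0.4614, -0.0704, 0.0841]
tool_rot: [-0.06, 0.998, 0.0, -0.0]
ft_force: [0.8, 2.6, 0.1]
opening: 0.0193
```

>>> arm_command(
  deltas=[
    [[0,0,0],[-10,0,0],-1],
    [[0,0,0],[-10,0,0],-1],
    [[0,0,0],[-10,0,0],-1],
    [[0,0,0],[-10,0,0],-1],
    [[0,0,0],[-6,0,0],-1],
  ],
)

```text
time_s: 42.05
ee_pos: [0.508, -0.0648, 0.0841]
tool_rot: [-0.06, 0.998, 0.0, 0.0]
ft_force: [-1.4, 4.8, 4.0]
opening: 0.0194
```

>>> arm_command(
  deltas=[
    [[0,0,0],[-2,0,0],-1],
    [[0,0,0],[-1,0,0],-1],
    [[0,0,0],[-1,0,0],-1],
    [[0,0,0],[0,0,0],-1],
    [[0,0,0],[0,0,0],-1],
  ],
)

```text
time_s: 42.68
ee_pos: [0.5111, -0.0644, 0.0841]
tool_rot: [-0.06, 0.998, 0.0, -0.0]
ft_force: [-1.4, 5.1, 1.8]
opening: 0.0194
```

>>> arm_command(
  deltas=[
    [[0,0,0],[-1,0,0],-1],
    [[0,0,0],[-1,0,0],-1],
    [[0,0,0],[0,0,0],-1],
    [[0,0,0],[0,0,0],-1],
    [[0,0,0],[0,0,0],-1],
  ],
)

```text
time_s: 43.3
ee_pos: [0.511, -0.0644, 0.084]
tool_rot: [-0.059, 0.998, 0.0, -0.002]
ft_force: [-8.8, 6.1, 9.1]
opening: 0.019
```

The gate is at its home stop after 50 mm of travel, with the force rising. I'll relieve the push, release and lift.

>>> arm_command(
  deltas=[
    [[0,0,0],[2,0,0],-1],
    [[0,0,0],[0,0,0],-1],
    [[0,0,0],[0,0,0],1],
    [[0,0,0],[0,0,0],1],
    [[0,0,0],[0,0,0],1],
  ],
)

```text
time_s: 43.92
ee_pos: [0.5112, -0.0653, 0.0841]
tool_rot: [-0.059, 0.998, -0.0, 0.0]
ft_force: [0.4, -0.1, 0.2]
opening: 0.0447
```

>>> arm_command(
  deltas=[
    [[0,0,0],[0,0,-10],1],
    [[0,0,0],[0,0,-40],1],
    [[0,0,0],[0,0,-40],1],
    [[0,0,0],[0,0,-50],1],
    [[0,0,0],[0,0,0],1],
  ],
)

```text
time_s: 44.55
ee_pos: [0.5136, -0.0651, 0.2286]
tool_rot: [-0.059, 0.998, -0.0, 0.004]
ft_force: [0.3, 1.0, 0.9]
opening: 0.0908
```

```bash
python3 -c "
from m import *
meas('w13',('face',(.585,-.055),.035,.113,.13),('knob',(.508,-.065),.025,.123,.14))
plan((621,166.4,225,92),(621,166.4,69.2,92))"
```

```text
face 1971 [584.6 -55.5] [48.5 50.2] zmed/max [0.1202 0.1221]
knob 377 [507.9 -65. ] [18.3 19.3] zmed/max [0.1281 0.1297]
t 44.6 p [512.2 -64.9 226.3] yaw 96.82 tilt [ 0.0001 -0.0044  0.    ] open 91.4 F [ 0.5 -1.1 -1.1]
  turn rz 0.084
  shift [-116.8  227.4    1.3] = 5 x [-23.4  45.5   0.3]
  shift [  0.    0.  155.8] = 4 x [ 0.  0. 39.]
```

>>> arm_command(
  deltas=[
    [[0,0,0.084],[0,0,0],1],
    [[0,0,0],[-23.6,45.5,0],1],
    [[0,0,0],[-23.6,45.5,0],1],
    [[0,0,0],[-23.6,45.5,0],1],
    [[0,0,0],[-23.6,45.5,0],1],
  ],
  grip_force=40,
)

```text
time_s: 45.22
ee_pos: [0.5989, 0.1217, 0.2229]
tool_rot: [-0.017, 1.0, -0.0, -0.001]
ft_force: [1.6, -0.3, 0.1]
opening: 0.0917
```

>>> arm_command(
  deltas=[
    [[0,0,0],[-23.6,45.5,0],1],
    [[0,0,0],[0,0,40],1],
    [[0,0,0],[0,0,30],1],
    [[0,0,0],[0,0,0],1],
    [[0,0,0],[0,0,0],1],
  ],
)

```text
time_s: 45.85
ee_pos: [0.6213, 0.1666, 0.1548]
tool_rot: [-0.017, 1.0, 0.0, 0.0]
ft_force: [-0.5, 0.1, 0.5]
opening: 0.0919
```

```bash
python3 -c "
from m import *
plan((621,166.2,69.2,92))
meas('w14',('nut',(.618,.166),.03,.108,.124))"
```

```text
t 45.85 p [621.3 166.6 154.8] yaw 91.99 tilt [ 0.0001 -0.0004  0.    ] open 91.9 F [-0.5  0.1  0.5]
  shift [ 0.4 -0.4 85.6] = 2 x [ 0.2 -0.2 42.8]
nut 1778 [618.3 166.1] [34.7 37.5] zmed/max [0.1204 0.1223]
```

>>> arm_command(
  deltas=[
    [[0,0,0],[0.3,-0.3,40],1],
    [[0,0,0],[0,0,28],1],
    [[0,0,0],[0,0,12],1],
    [[0,0,0],[0,0,5.5],1],
    [[0,0,0],[0,0,0],-1],
  ],
)

```text
time_s: 46.52
ee_pos: [0.6214, 0.1667, 0.0695]
tool_rot: [-0.018, 1.0, 0.0, 0.001]
ft_force: [0.1, -0.4, 1.2]
opening: 0.0863
```

>>> arm_command(
  deltas=[
    [[0,0,0],[0,0,0],-1],
    [[0,0,0],[0,0,0],-1],
    [[0,0,0],[0,0,0],-1],
    [[0,0,0],[0,0,0],-1],
    [[0,0,0],[0,0,0],-1],
  ],
)

```text
time_s: 47.15
ee_pos: [0.6207, 0.1664, 0.0687]
tool_rot: [-0.018, 1.0, -0.0, -0.0]
ft_force: [-0.4, 0.4, -0.2]
opening: 0.0368
```

>>> arm_command(
  deltas=[
    [[0,0,0],[0,0,0],-1],
    [[0,0,0],[0,0,0],-1],
    [[0,0,0],[0,0,0],-1],
    [[0,0,0],[0,0,0],-1],
    [[0,0,0],[0,0,-5],-1],
  ],
)

```text
time_s: 47.78
ee_pos: [0.6199, 0.1662, 0.0729]
tool_rot: [-0.018, 1.0, -0.0, -0.001]
ft_force: [-0.0, 0.3, -4.1]
opening: 0.034
```

>>> arm_command(
  deltas=[
    [[0,0,0],[0,0,-30],-1],
    [[0,0,0],[0,0,-45],-1],
    [[0,0,0],[0,0,-45],-1],
    [[0,0,0],[0,0,0],-1],
    [[0,0,0],[0,0,0],-1],
  ],
)

```text
time_s: 48.4
ee_pos: [0.6198, 0.1662, 0.1925]
tool_rot: [-0.018, 1.0, -0.0, -0.001]
ft_force: [-0.9, -0.6, -6.0]
opening: 0.0342
```

```bash
python3 -c "
from m import *
plan((553.2,379.4,195,92),(553.2,379.4,69,92))"
```

```text
t 48.4 p [619.8 166.2 192.5] yaw 92.02 tilt [-0.0006  0.0018  0.    ] open 34.2 F [-0.9 -0.6 -6. ]
  shift [ 59.1 215.4  -2.5] = 5 x [11.8 43.1 -0.5]
  shift [  0.   0. 126.] = 3 x [ 0.  0. 42.]
```

>>> arm_command(
  deltas=[
    [[0,0,0],[9,33,0],-1],
    [[0,0,0],[11.8,43.1,0],-1],
    [[0,0,0],[11.8,43.1,0],-1],
    [[0,0,0],[11.8,43.1,0],-1],
    [[0,0,0],[9.7,33.1,0],-1],
  ],
)

```text
time_s: 49.02
ee_pos: [0.5575, 0.3614, 0.191]
tool_rot: [-0.018, 1.0, -0.001, -0.002]
ft_force: [0.1, -0.7, -5.2]
opening: 0.0342
```

>>> arm_command(
  deltas=[
    [[0,0,0],[5,20,0],-1],
    [[0,0,0],[0,0,35],-1],
    [[0,0,0],[0,0,28],-1],
    [[0,0,0],[0,0,0],-1],
    [[0,0,0],[0,0,0],-1],
  ],
)

```text
time_s: 49.65
ee_pos: [0.5548, 0.3793, 0.1313]
tool_rot: [-0.017, 1.0, -0.0, 0.0]
ft_force: [1.2, 0.8, -5.3]
opening: 0.0339
```

>>> arm_command(
  deltas=[
    [[0,0,0],[0,0,0],-1],
    [[0,0,0],[0,0,0],-1],
    [[0,0,0],[0,0,0],-1],
    [[0,0,0],[0,0,0],-1],
    [[0,0,0],[0,0,0],-1],
  ],
)

```text
time_s: 50.28
ee_pos: [0.5541, 0.3797, 0.1307]
tool_rot: [-0.018, 1.0, 0.0, 0.0]
ft_force: [-0.3, 0.7, -4.0]
opening: 0.0338
```

```bash
python3 -c "
from m import *
plan((553.2,379.4,68.8,92))"
```

```text
t 50.27 p [554.1 379.7 130.7] yaw 92.01 tilt [ 0.0001 -0.0001  0.    ] open 33.8 F [-0.3  0.7 -4. ]
  shift [ 0.9 -0.2 61.9] = 2 x [ 0.5 -0.1 30.9]
```

>>> arm_command(
  deltas=[
    [[0,0,0],[0.8,-0.2,10],-1],
    [[0,0,0],[0,0,15],-1],
    [[0,0,0],[0,0,15],-1],
    [[0,0,0],[0,0,12],-1],
    [[0,0,0],[0,0,5],-1],
  ],
)

```text
time_s: 50.9
ee_pos: [0.5528, 0.379, 0.0722]
tool_rot: [-0.018, 1.0, -0.001, -0.001]
ft_force: [0.3, -0.7, -4.6]
opening: 0.0339
```

>>> arm_command(
  deltas=[
    [[0,0,0],[0,0,2],-1],
    [[0,0,0],[0,0,1],-1],
    [[0,0,0],[0,0,1],-1],
    [[0,0,0],[0,0,0],-1],
    [[0,0,0],[0,0,0],-1],
  ],
)

```text
time_s: 51.52
ee_pos: [0.5534, 0.3795, 0.0699]
tool_rot: [-0.018, 1.0, 0.0, 0.0]
ft_force: [0.5, 0.3, -5.1]
opening: 0.0337
```

>>> arm_command(
  deltas=[
    [[0,0,0],[0,0,0.8],-1],
    [[0,0,0],[0,0,0],-1],
    [[0,0,0],[0,0,0],1],
    [[0,0,0],[0,0,0],1],
    [[0,0,0],[0,0,0],1],
  ],
)

```text
time_s: 52.15
ee_pos: [0.5536, 0.3797, 0.0693]
tool_rot: [-0.018, 1.0, 0.0, 0.0]
ft_force: [-1.1, -1.1, -0.6]
opening: 0.0593
```

>>> arm_command(
  deltas=[
    [[0,0,0],[0,0,0],1],
    [[0,0,0],[0,0,-20],1],
    [[0,0,0],[0,0,-40],1],
    [[0,0,0],[0,0,-50],1],
    [[0,0,0],[0,0,-45],1],
  ],
)

```text
time_s: 52.78
ee_pos: [0.5534, 0.3794, 0.2258]
tool_rot: [-0.018, 1.0, 0.0, 0.0]
ft_force: [1.2, -0.0, 0.1]
opening: 0.0917
```

>>> arm_command(
  deltas=[
    [[0,0,0],[20,40,0],1],
    [[0,0,0],[20,40,0],1],
    [[0,0,0],[20,40,0],1],
    [[0,0,0],[20,40,0],1],
    [[0,0,0],[0,0,0],1],
  ],
)

```text
time_s: 53.4
ee_pos: [0.4635, 0.5409, 0.2233]
tool_rot: [-0.021, 1.0, 0.001, -0.001]
ft_force: [-0.2, -1.1, 0.5]
opening: 0.092
```

>>> arm_command(
  deltas=[
    [[0,0,0],[0,0,0],1],
    [[0,0,0],[0,0,0],1],
    [[0,0,0],[0,0,0],1],
    [[0,0,0],[0,0,0],1],
    [[0,0,0],[0,0,0],1],
  ],
)

```text
time_s: 54.02
ee_pos: [0.4679, 0.5363, 0.2239]
tool_rot: [-0.017, 1.0, 0.0, 0.0]
ft_force: [-0.1, 0.9, -0.2]
opening: 0.0918
```

```bash
python3 -c "
from m import *
plan()
s=meas('top2',('face@fix',(.588,-.055),.035,.11,.13),('knob',(.51,-.064),.025,.12,.14),('drill top',(.448,.169),.03,.115,.145),('drill flange',(.448,.169),.035,.07,.085),('em nut',(.553,.379),.03,.108,.124),('em cut',(.553,.379),.03,.13,.15),('em flange',(.553,.379),.035,.068,.085),('spare>70',(.621,.166),.04,.07,.2),('tines',(.565,-.058),.03,.076,.09),cam='top')
c=s['color'][135:245,90:300,::-1]
cv2.imwrite('pics/crop2.png',cv2.resize(c,None,fx=3.8,fy=3.8,interpolation=cv2.INTER_CUBIC))"
```

```text
t 54.02 p [467.9 536.3 223.9] yaw 91.99 tilt [ 0.0001 -0.      0.    ] open 91.8 F [-0.1  0.9 -0.2]
face@fix 283 [588.8 -56. ] [49.  47.8] zmed/max [0.1216 0.1254]
knob 43 [510.5 -64.2] [18.5 16.9] zmed/max [0.1286 0.1335]
drill top 178 [449.2 168.3] [36.8 37.4] zmed/max [0.1306 0.1389]
drill flange 103 [449.2 163.3] [37.3 50.1] zmed/max [0.0763 0.0798]
em nut 123 [552.3 377.6] [35.1 35. ] zmed/max [0.1208 0.1236]
em cut 20 [552.8 376.8] [8.1 9.9] zmed/max [0.1421 0.1475]
em flange 149 [552.5 372.3] [40.1 52.8] zmed/max [0.0761 0.0834]
spare>70 0
tines 242 [558.1 -57.9] [45.5 56.2] zmed/max [0.0858 0.0896]
```

View pics/crop2.png

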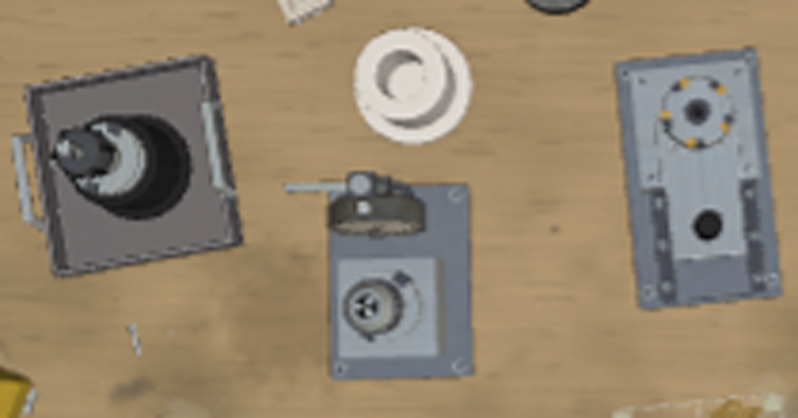

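Top crop: end mill in the tray (85,155), drill chuck in the setting stand (370,305), face mill under the gate in the fixture (697,110), knob home at (707,225), and the spare stand empty. Handing in.

```bash
python3 -c "
from station import env
print(env.job_done())"
```

```text
the job is handed in; nothing more can be done
None
```

The three holders have each moved on one station, and I handed the job in at about 54 s; no verdict was reported.

**Moves, in order:**
1. Slid the gate open to its stop.
2. Parked the end mill holder in the spare stand.
3. Moved the drill chuck to the setting stand.
4. Moved the face mill into the locking fixture.
5. Slid the gate home to its stop.
6. Moved the end mill holder into the delivery tray.

**Last checks (top camera):**
- **Seating:** the drill chuck and end mill flange tops are at about 76 mm. The wrist camera put the face mill's flange at 75–77 mm, so all three are fully down.
- **Gate:** the knob is about 78.5 mm from the bore, where 78 mm is fully home.
- **Clear:** the spare stand is empty, and the arm is standing off with no contact force.

**What failed or disagreed:**
- **Fingers:** the first grasp of the knob closed on nothing, because the fingertips sit about 36 mm further back than the interface text says. I corrected for that.
- **Wrist camera:** it showed a constant offset of about 3 mm along the tool's x axis, so I relied on the top camera.
- **Gate travel:** opening measured about 48.7 mm to the hard stop instead of 50 mm; the closing stroke measured 50 mm. I think it stood slightly open at the start, or the knob slipped a little in the grip.

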